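# Tip a wood slice out of its tray and stand it on display

### The job

The round wood slice lies flat and sunk in its tray, out of reach of fingers. Slide it over the ends of its ledges so that its front edge drops against the end wall of the tray and its back edge comes up, then grip it by the raised edge, lift it out and stand it on edge in the slot of the dark display block. Lower it in rather than dropping it, let go, and leave the vase, the bowl and the carton where they are.

Things in the scene. Friction and masses are not known exactly. Their poses are not given: they have to be found in the camera images.
- disc_center (a point): centre (half-way up) of the loose wood slice: a brown disc with lighter growth rings on its upper face, 70 mm in diameter, 10 mm thick, about 40 g. z is the disc's axis (up while it lies flat). At the start it lies flat on the tray's two ledges, its centre 14 to 20 mm behind their ends, its upper face 2 mm below the tray's rim.
- tray_ledge (a point): fixed plywood tray, 92 mm wide, rim 58 mm above the table, inside width 76 mm. Point midway between the front ends of its two ledges, level with their tops (46 mm above the table). x points from the tray's open back to its end wall, z up. The ledges (15 mm wide, one along each side wall) run from x = -66 to 0 mm, with stops 8 mm high at x = -66 to -58.
- tray_channel (a point): point in the tray's open back, at x = -66 mm from tray_ledge and level with it, same axes. Here a channel 46 mm wide runs in between the ledges, its floor 40 mm below them: a tool can enter it and push the disc's back edge. Pushed on until its centre is at or just past the ends of the ledges, the disc tips by its own weight.
- tray_well (a point): point on the inner face of the tray's end wall (8 mm thick, 58 mm high), 41 mm in front of tray_ledge, level with it. Between is a well as wide as the tray, floor 40 mm below the ledges. The tipped disc stands in it on its front edge, 45 to 80 degrees steep, leaning back on the ends of the ledges or, now and then, forward on this wall, its back edge above the rim, with room for fingers on both faces.
- stand_slot (a point): fixed dark wood display block, 56 (x) by 100 (y) by 30 mm high; centre of the slot's mouth on its top face. The slot is 15 mm wide (x), 58 mm long (y), 24 mm deep, with a 4 mm bevel round its mouth. The disc stands in it on edge, its axis along x, carried by the slot's ends; it may lean a little, its centre then about 19 mm above this point.
- vase: bystander: dark turned wood vase, 64 mm wide, 105 mm high, origin at the centre of its underside
- carton: bystander: closed white carton 90 x 130 x 50 mm, origin at the centre of its underside
- bowl: bystander: small brown wooden bowl, 90 mm wide, 40 mm high, origin at the centre of its underside
Things that resemble listed ones, but are neither listed nor needed, are in the scene too. Of the things shaped like the part that bears disc_center, the wooden one is meant.

How it is judged:
By the outcome, as a careful person would: the job done as asked, in the order asked, and still so for the second after the job is handed in, with the robot touching nothing.
It also fails if it takes over 51 s, if anything falls off the work surface, if the arm or the gripper's body presses on something with over 40 N, if the wrist force passes 120 N, or if a joint passes its speed limit or range.

### The arm

A 6-joint arm with a two-finger parallel gripper is mounted at the origin on the work surface. World frame = base frame: x ahead of the robot, y to its left, z up, the work surface at z = 0. Lengths are in m, angles in rad, forces in N, time in s.
With the tool pointing down it reaches from about 0.35 to 0.975 m from the base axis. Payload 4.9 kg.
Tool frame: the origin (TCP) lies on the centre line of the jaws, within the pads' length; the fingertips stand 11 mm ahead of it and the grasp point (between the pads) lies 8 mm behind it; z points along the fingers, y is the direction in which the jaws open and shut (so a half turn about z gives the same grasp; the last joint's range is limited). The gripper opens to 85 mm and grips with 20 to 120 N. Pads are 22 mm wide; open, the fingers measure 114 mm over their backs; the gripper's body (76 mm by 85 mm) begins 54 mm behind the grasp point. The pads swing forward as they close: fully open they stand 13 mm farther back than shut.
Start: joints at [1.112, 0.053, 1.613, -0, 1.476, -0.119], TCP at [0.208, 0.589, 0.211] pointing down, gripper open.
Joint ranges: [-3.01, 3.01], [-1.01, 2.22], [0.06, 2.58], [-1.02, 4.17], [0.09, 2.62], [-3.14, 3.14]. Speed limits (rad/s): [2.57, 2.57, 3.14, 3.14, 3.14, 3.14].

### API

Orientations are given as a rotation vector (axis times angle).
In Python, from station import ctrl gives the robot as it stands.
- The arm moves only by the shell command python3 -m crank 'ROWS' [OPENING] [FORCE]. ROWS is JSON, a list of rows, each an object of numbers: "x", "y", "z": the shift along the tool's x, y, z as a fraction of full scale; "roll": the turn about the tool's z as a fraction of full scale. In form: [{"x": .., "y": .., "z": .., "roll": ..}, ...]. A call has 1 to 10 rows; each row shifts and turns the commanded pose from where the row before left it, along the tool's axes as they then stand; what a row does not reach is not made up. Full scale, the value 1, is 0.06 m for a shift and 0.12 rad for a turn. A row lasts 1/8 s, in which the tool goes at most 62.5 mm and 10.7 degrees, less where a joint would pass 70% of its speed; a pose out of reach is approached as far as the arm can. A call with a number of a shift or a turn outside -1 to 1 is refused whole. A call with a gripper value outside its range is refused whole. OPENING is the closure, from 0 (fully open) to 1 (shut), set as the call begins (- or left out, the last holds). The fingers move at their own pace and stop on an object; FORCE is the grip in N (left out, the last holds). Time passes only in rows, so rows that do not move let the fingers close. It gives the time, the measured TCP pose, the force and the opening at its end, in the units of the state.
- ctrl.get_obs(): the state, without advancing time (a new reading comes with each control period).
- ctrl.get_image(name): name is "scene" or "side" or "wrist"; returns a dict with "img" (400x640x3 uint8, red, green, blue), "K" (3x3 intrinsics, pixels), "rvec" (rotation vector, rad) and "tvec" (3), from world to camera coordinates, as OpenCV has them. Camera axes: x right, y down, z forward; pixel columns grow to the right and rows downward; lengths in m; the calibration is good to about 2 mm. The wrist camera is an equidistant fisheye: a pixel r from the principal point sees the ray r / f radians off the axis. A picture is of the moment at which its call begins. There is no depth.
- ctrl.finish_job(): hands the job in, once; it reports no verdict.
The state is a dict: "t": time; "q": joint angles; "dq": joint speeds; "effort": joint torques, N m; "tool_pos": TCP position; "tool_rot": TCP orientation; "contact_force": force on the tool from outside, world axes, zero at the start; "wrist_torque": the same for the moment, N m; "opening": finger opening in m.
Only numpy, scipy, OpenCV 4.12 (cv2) and the standard library are available. Lean on these libraries where they do the work, as an engineer would, in place of code of your own. Each camera call takes 0.05 s, during which the arm holds its last target.

## Working session

There is one attempt and no reset: what is moved stays moved. The work goes in short steps, Python scripts to look and compute and a shell command to move; the robot and the scene stay as the last step left them, time stands still between calls to the robot, and variables do not carry over. Pictures are saved under pics/ and viewed, and the job is handed in when it is done.

```bash
mkdir -p pics; ls
python3 - <<'E'
from station import ctrl
import cv2
o=ctrl.get_obs();print({k:(v if not hasattr(v,'tolist') else v.tolist()) for k,v in o.items()})
for n in ("scene","side","wrist"):
    d=ctrl.get_image(n);cv2.imwrite(f"pics/{n}0.png",d["img"][:,:,::-1]);print(n,d["K"],d["rvec"],d["tvec"])
E
```

```text
pics
{'t': 0.0, 'q': [1.1119970053381338, 0.05331761107232693, 1.6143062209482761, -1.0930163295173531e-05, 1.476011687980794, -0.11900593639439867], 'dq': [-0.0002808452544028328, 0.000997625469472314, -0.0016874526402848988, 0.0006972897230567631, 0.0006493258491920992, -0.0006388250687208998], 'effort': [0.0020656560809584334, -39.36807632446289, -37.01815724372864, -0.00010322947446184116, 0.006962084298720583, -1.53163404092993e-05], 'tool_pos': [0.20801397642751765, 0.5886553623099159, 0.2099801015745063], 'tool_rot': [-0.5310836329784893, -3.0957961889806453, 0.003080247901519062], 'contact_force': [-0.36054575256951144, -0.25548573983930184, -0.8352524741029834], 'wrist_torque': [0.02308440758915876, -0.04977015763123432, 0.02786114759321514], 'opening': 0.08513145456914967}
scene [[486.8559875    0.         317.15425441]
 [  0.         486.8559875  196.03263468]
 [  0.           0.           1.        ]] [ 1.47720178  2.03775502 -0.88806377] [ 0.19052076 -0.34851214  1.92666818]
side [[408.32409006   0.         320.70339856]
 [  0.         408.32409006 202.50994962]
 [  0.           0.           1.        ]] [ 2.12537554 -0.36108054  0.18795521] [-0.60267934  0.16923124  1.12390973]
wrist [[309.70691629   0.         318.34487235]
 [  0.         309.70691629 197.95674522]
 [  0.           0.           1.        ]] [-2.3755464  -1.67968102 -0.22688204] [-0.6243332 -0.0358799  0.3794361]
```

View pics/scene0.png

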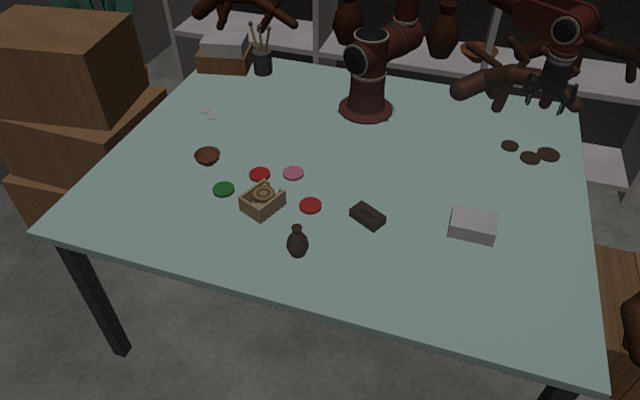

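View pics/side0.png

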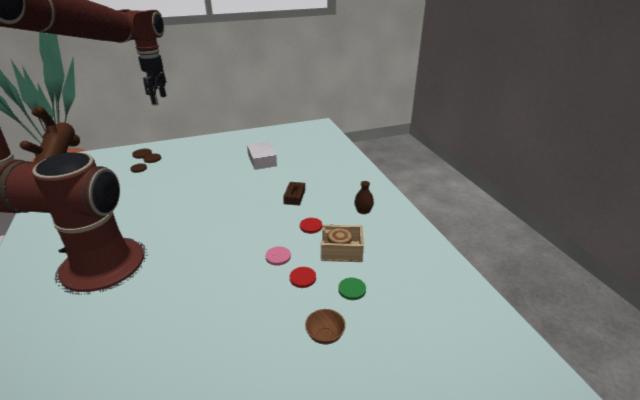

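View pics/wrist0.png

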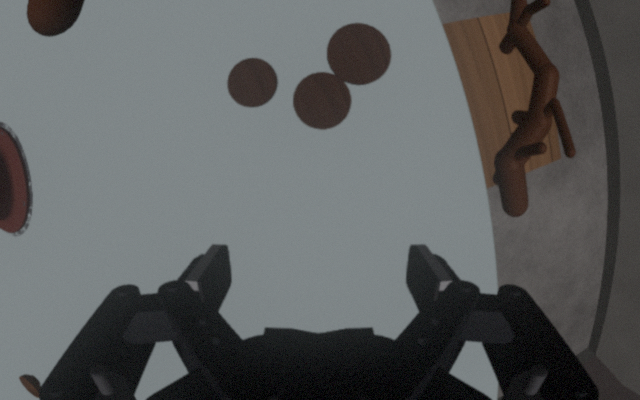

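The scene image shows the tray with the wood slice at about (263,192), the dark block at (367,216), the vase at (297,243), the bowl at (207,156) and the carton at (473,225). The lookalikes are flat discs: red (260,174) and (310,205), pink (293,173), green (223,189), and brown slices at (510,146), (530,158), (548,154). Next I'll crop in on the tray.

```bash
cat > h.py <<'E'
import numpy as np,cv2
from scipy.spatial.transform import Rotation as R
def grab(n,fn=None):
    from station import ctrl
    d=ctrl.get_image(n)
    if fn: cv2.imwrite("pics/"+fn,d["img"][:,:,::-1]); np.savez("pics/"+fn+".npz",**d)
    return d
def ray(d,uv,n):
    K=d["K"];Rm=R.from_rotvec(d["rvec"]).as_matrix()
    x=(uv[0]-K[0,2])/K[0,0];y=(uv[1]-K[1,2])/K[1,1]
    if n=="wrist":
        r=np.hypot(x,y);v=np.array([np.sin(r)*x/max(r,1e-9),np.sin(r)*y/max(r,1e-9),np.cos(r)])
    else: v=np.array([x,y,1.])
    return -Rm.T@d["tvec"],Rm.T@v
def atz(d,uv,z,n):
    c,v=ray(d,uv,n);return c+v*(z-c[2])/v[2]
def proj(d,P,n):
    Rm=R.from_rotvec(d["rvec"]).as_matrix();p=(Rm@np.atleast_2d(P).T).T+d["tvec"]
    K=d["K"]
    if n=="wrist":
        rr=np.hypot(p[:,0],p[:,1]);th=np.arctan2(rr,p[:,2]);x=p[:,0]/rr*th;y=p[:,1]/rr*th
    else: x=p[:,0]/p[:,2];y=p[:,1]/p[:,2]
    return np.c_[x*K[0,0]+K[0,2],y*K[1,1]+K[1,2]]
def crop(d,box,s,fn,pts=None,n=None,gain=1.8):
    x0,y0,x1,y1=box
    im=np.clip(d["img"][y0:y1,x0:x1,::-1].astype(float)*gain,0,255).astype(np.uint8)
    im=cv2.resize(im,None,fx=s,fy=s,interpolation=cv2.INTER_CUBIC)
    if pts is not None:
        for u,v in proj(d,pts,n): cv2.circle(im,(int((u-x0+.5)*s),int((v-y0+.5)*s)),2,(255,0,255),-1)
    cv2.imwrite("pics/"+fn,im)
E
python3 - <<'E'
from h import *
d=grab("scene","s1");crop(d,(225,165,405,235),4,"s1c.png")
d=grab("side","d1");crop(d,(270,170,390,270),6,"d1c.png")
E
```

```text
Traceback (most recent call last):
  File "h.py", line 6, in grab
    if fn: cv2.imwrite("pics/"+fn,d["img"][:,:,::-1]); np.savez("pics/"+fn+".npz",**d)
           ~~~~~~~~~~~^^^^^^^^^^^^^^^^^^^^^^^^^^^^^^^
cv2.error: OpenCV(4.12.0) /io/opencv/modules/imgcodecs/src/loadsave.cpp:1051: error: (-2:Unspecified error) could not find a writer for the specified extension in function 'imwrite_'
```

```bash
ls pics
```

```text
scene0.png
side0.png
wrist0.png
```

```bash
sed -i 's|"pics/"+fn,d\["img"\]\[:,:,::-1\]|"pics/"+fn+".png",d["img"][:,:,::-1]|' h.py
python3 - <<'E'
from h import *
d=grab("scene","s1");crop(d,(225,165,405,235),4,"s1c.png")
d=grab("side","d1");crop(d,(270,170,390,270),6,"d1c.png")
E
```

```text
(no output)
```

View pics/s1c.png

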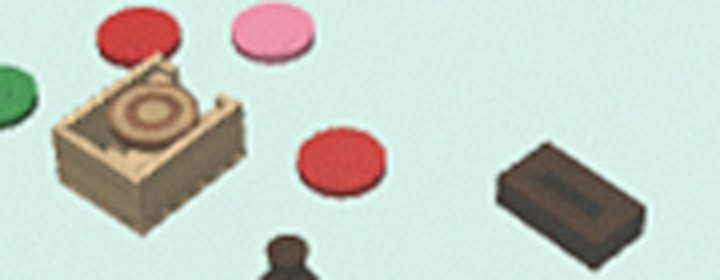

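View pics/d1c.png

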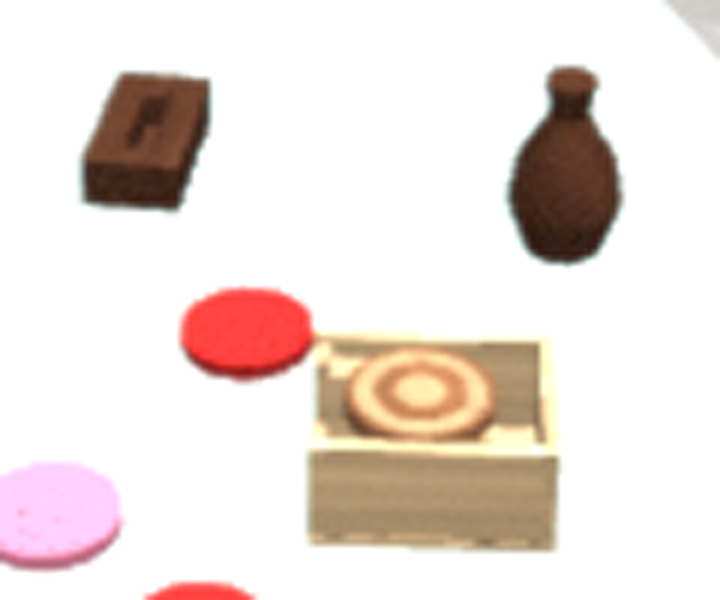

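The slice in the tray has light growth rings, so it is the wooden one meant. The other discs are plain red, pink or green, and the loose brown slices lie far away at the table edge. The tray's open back faces the robot, the upper right in the scene view. Now I'll get a rough fit for the tray and block.

```bash
cat > fit.py <<'E'
from h import *
from scipy.optimize import least_squares
def fit(obs,model,x0):
    # obs: list of (d,n,{idx:uv})
    def f(p):
        c,s=np.cos(p[2]),np.sin(p[2])
        W=np.c_[p[0]+c*model[:,0]-s*model[:,1],p[1]+s*model[:,0]+c*model[:,1],model[:,2]]
        return np.concatenate([(proj(d,W[list(o)],n)-np.array(list(o.values()))).ravel() for d,n,o in obs])
    r=least_squares(f,x0,loss="soft_l1");return r.x,f(r.x).reshape(-1,2)
H=.058
TR=np.array([[.049,.046,H],[.049,-.046,H],[-.066,-.046,H],[-.066,.046,H],[.049,.046,0],[.049,-.046,0],[-.066,-.046,0],[-.066,.046,0],[.041,.038,H],[.041,-.038,H],[-.066,.038,H],[-.066,-.038,H]])
ST=np.array([[a*.028,b*.05,z] for z in(.03,0) for a,b in((1,1),(1,-1),(-1,-1),(-1,1))])
E
python3 - <<'E'
from fit import *
s=dict(np.load("pics/s1.npz"));d=dict(np.load("pics/d1.npz"))
S=lambda x,y:(225+x/4-.5,165+y/4-.5); D=lambda x,y:(270+x/6-.5,170+y/6-.5)
# approximate corners
for nm,uv in dict(L=S(55,128),F=S(143,180),Rr=S(243,103),T=S(160,55)).items(): print(nm,atz(s,uv,.058,"scene"))
for nm,uv in dict(bl=D(312,452),br=D(557,452),tr=D(553,342),tl=D(312,337)).items(): print(nm,atz(d,uv,.058,"side"))
print("disc",atz(s,S(153,109),.056,"scene"),atz(d,D(421,390),.056,"side"))
for nm,uv in dict(L=S(498,183),T=S(548,143),Rr=S(645,208),B=S(597,248)).items(): print(nm,atz(s,uv,.03,"scene"))
for nm,uv in dict(tl=D(122,74),tr=D(209,80),br=D(181,165),bl=D(85,160)).items(): print(nm,atz(d,uv,.03,"side"))
print("slot",atz(s,S(571,194),.03,"scene"),atz(d,D(148,120),.03,"side"))
E
```

```text
L [ 0.68050487 -0.22750739  0.058     ]
F [ 0.71146929 -0.14264091  0.058     ]
Rr [ 0.61036593 -0.10299826  0.058     ]
T [ 0.5782242  -0.18484325  0.058     ]
bl [ 0.57432276 -0.19080715  0.058     ]
br [ 0.67764419 -0.22738619  0.058     ]
tr [ 0.70950358 -0.15114816  0.058     ]
tl [ 0.60281057 -0.10905357  0.058     ]
disc [ 0.63600603 -0.16663889  0.056     ] [ 0.63778112 -0.16249269  0.056     ]
L [0.60599564 0.09866346 0.03      ]
T [0.55190943 0.12351282 0.03      ]
Rr [0.59760557 0.20917616 0.03      ]
B [0.64847599 0.18477161 0.03      ]
tl [0.5955379  0.20844244 0.03      ]
tr [0.64147503 0.18469238 0.03      ]
br [0.59958111 0.1015071  0.03      ]
bl [0.55100022 0.1242856  0.03      ]
slot [0.60034686 0.15355481 0.03      ] [0.59559627 0.1535128  0.03      ]
```

Run:
```python
from fit import *
s=dict(np.load("pics/s1.npz"));d=dict(np.load("pics/d1.npz"))
S=lambda x,y:(225+x/4-.5,165+y/4-.5); D=lambda x,y:(270+x/6-.5,170+y/6-.5)
t,r=fit([(s,"scene",{0:S(143,180),1:S(55,128),2:S(160,55),3:S(243,103),4:S(143,235)}),(d,"side",{0:D(553,342),1:D(557,452),2:D(312,452),3:D(312,337),5:D(553,548),6:D(310,543)})],TR,[.63,-.16,-.38])
print(t,np.degrees(t[2]));print(r.round(1).tolist())
b,r=fit([(s,"scene",{0:S(645,208),3:S(597,208)} and {0:S(645,208),1:S(597,248)} and {0:S(645,208)}|{}),],ST,[.6,.153,-.47]) if 0 else (None,None)
# stand: x axis ~ -27deg: corners (+x,+y)=B(.648,.185), (+x,-y)=L(.606,.099), (-x,-y)=T(.552,.1235), (-x,+y)=R(.5976,.209)
b,r=fit([(s,"scene",{0:S(597,248),1:S(498,183),2:S(548,143),3:S(645,208)}),(d,"side",{0:D(209,80),1:D(181,165),2:D(85,160),3:D(122,74)})],ST,[.6,.153,-.47])
print(b,np.degrees(b[2]));print(r.round(1).tolist())
from station import ctrl
o=ctrl.get_obs();M=R.from_rotvec(o["tool_rot"]).as_matrix();print(M.round(3),o["t"])
w=ctrl.get_image("wrist");W=R.from_rotvec(w["rvec"]).as_matrix();c=-W.T@w["tvec"];print("cam in tool",M.T@(c-o["tool_pos"]),(M.T@W.T).round(3))
print("d disc in tray frame:")
for P in ([.636,-.1666],[.6378,-.1625]):
  v=np.array(P)-t[:2];c_,s_=np.cos(t[2]),np.sin(t[2]);print(c_*v[0]+s_*v[1],-s_*v[0]+c_*v[1])
```

```text
[ 0.650882   -0.16885051 -0.37022291] -21.212210200605043
[[-0.6, 0.3], [-0.5, -0.3], [-0.2, -1.3], [0.8, -0.9], [1.0, 0.3], [0.1, -1.7], [1.1, 0.3], [-0.9, -0.5], [0.2, -1.6], [0.7, 0.7], [-0.5, 0.7]]
[ 0.59854874  0.15410998 -0.47964843] -27.481830805877163
[[0.4, -0.4], [-0.1, -1.4], [-0.2, -0.3], [0.8, -0.0], [1.3, -0.4], [0.6, 0.7], [0.0, 0.3], [0.1, -0.5]]
[[-0.943  0.333 -0.   ]
 [ 0.333  0.943 -0.001]
 [ 0.    -0.001 -1.   ]] 0.3
cam in tool [ 0.06710462  0.00059979 -0.16348557] [[-0.    -0.963 -0.269]
 [ 1.    -0.    -0.001]
 [ 0.001 -0.269  0.963]]
d disc in tray frame:
-0.014687979190553556 -0.003286624927640508
-0.014493410419410973 0.0011868684492737898
```

The two cameras agree to about 2 px. The tray is at (0.651,-0.169) with yaw -21.2°, the disc about 14.6 mm behind the ledge ends, and the stand at (0.5985,0.154) with yaw -27.5°. First I'll turn so that tool y lines up with tray x.

```bash
python3 -m crank '[{"roll":1},{"roll":1},{"roll":1},{"roll":1},{"roll":1},{"roll":1},{"roll":1},{"roll":1},{"roll":1},{"roll":1}]' 1 30; python3 -m crank '[{"roll":1},{"roll":1},{"roll":1},{"roll":0.34},{}]'
cat > go.py <<'E'
from h import *
import sys
from station import ctrl
T=np.array([.650882,-.16885,-.37022]);B=np.array([.59855,.15411,-.47965])
def loc(f,P): 
    c,s=np.cos(f[2]),np.sin(f[2]);v=np.array(P[:2])-f[:2];return np.array([c*v[0]+s*v[1],-s*v[0]+c*v[1]])
def wor(f,x,y): 
    c,s=np.cos(f[2]),np.sin(f[2]);return f[:2]+[c*x-s*y,s*x+c*y]
def st():
    o=ctrl.get_obs();M=R.from_rotvec(o["tool_rot"]).as_matrix()
    print("t",round(o["t"],2),"pos",np.round(o["tool_pos"],4),"yaw_y",round(float(np.arctan2(M[1,1],M[0,1])),4),"tilt",M[:,2].round(3),"tray",loc(T,o["tool_pos"]).round(4),"stand",loc(B,o["tool_pos"]).round(4),"F",np.round(o["contact_force"],1),"op",round(o["opening"],4))
    return o,M
def need(P,yaw):
    o,M=st();print("shift/0.06:",(M.T@(np.array(P)-o["tool_pos"])/.06).round(2),"roll/0.12",round(-(yaw-float(np.arctan2(M[1,1],M[0,1])))/.12,2))
E
python3 - <<'E'
from go import *
need([*wor(T,-.10,0),.17],T[2])
E
```

```text
t 0.35 pos [0.2082 0.5891 0.2109] yaw_y 1.231 tilt [-0. -0. -1.] tray [-0.6869  0.5465] stand [-0.547   0.2058] F [-0.7 -0.7 -0.7] op 0.0851
shift/0.06: [-9.5  -9.4   0.69] roll/0.12 13.34validation failed for argument at $[0]...
validation failed for argument at $[0]...
```

```bash
python3 -m crank '[{"x":0,"y":0,"z":0,"roll":1},{"x":0,"y":0,"z":0,"roll":1},{"x":0,"y":0,"z":0,"roll":1},{"x":0,"y":0,"z":0,"roll":1},{"x":0,"y":0,"z":0,"roll":1},{"x":0,"y":0,"z":0,"roll":1},{"x":0,"y":0,"z":0,"roll":1},{"x":0,"y":0,"z":0,"roll":1},{"x":0,"y":0,"z":0,"roll":1},{"x":0,"y":0,"z":0,"roll":1}]' 1 30
```

```text
t: 1.6
tool_pos: [0.2083, 0.5892, 0.2112]
tool_rot: [-2.191, -2.251, 0.0]
contact_force: [0.9, 0.1, -0.3]
opening: -0.0002
```

```bash
python3 -m crank '[{"x":0,"y":0,"z":0,"roll":1},{"x":0,"y":0,"z":0,"roll":1},{"x":0,"y":0,"z":0,"roll":1},{"x":0,"y":0,"z":0,"roll":0.34},{"x":0,"y":0,"z":0,"roll":0}]'
python3 - <<'E'
from go import *
need([*wor(T,-.10,0),.17],T[2])
E
```

```text
t: 2.22
tool_pos: [0.2083, 0.5892, 0.2111]
tool_rot: [2.591, 1.776, -0.0]
contact_force: [-0.4, 0.6, 1.0]
opening: -0.0002
t 2.23 pos [0.2083 0.5892 0.2111] yaw_y -0.3693 tilt [-0. -0. -1.] tray [-0.6869  0.5466] stand [-0.547   0.2059] F [-0.4  0.6  1. ] op -0.0002
shift/0.06: [-9.12  9.77  0.69] roll/0.12 0.01
```

```bash
python3 -m crank '[{"x":-0.5,"y":0.53,"z":0.03,"roll":0},{"x":-0.5,"y":0.53,"z":0.03,"roll":0},{"x":-0.5,"y":0.53,"z":0.03,"roll":0},{"x":-0.5,"y":0.53,"z":0.03,"roll":0},{"x":-0.5,"y":0.53,"z":0.03,"roll":0},{"x":-0.5,"y":0.53,"z":0.03,"roll":0},{"x":-0.5,"y":0.53,"z":0.03,"roll":0},{"x":-0.5,"y":0.53,"z":0.03,"roll":0},{"x":-0.5,"y":0.53,"z":0.03,"roll":0},{"x":-0.5,"y":0.53,"z":0.03,"roll":0}]'
python3 -m crank '[{"x":-0.5,"y":0.53,"z":0.05,"roll":0},{"x":-0.5,"y":0.53,"z":0.05,"roll":0},{"x":-0.5,"y":0.53,"z":0.05,"roll":0},{"x":-0.5,"y":0.53,"z":0.05,"roll":0},{"x":-0.5,"y":0.53,"z":0.05,"roll":0},{"x":-0.5,"y":0.53,"z":0.05,"roll":0},{"x":-0.5,"y":0.53,"z":0.05,"roll":0},{"x":-0.5,"y":0.53,"z":0.05,"roll":0},{"x":0,"y":0,"z":0,"roll":0}]'
python3 - <<'E'
from go import *
need([*wor(T,-.10,0),.17],T[2])
d=grab("wrist","w1")
im=np.clip(d["img"][:,:,::-1].astype(float)*1.6,0,255);cv2.imwrite("pics/w1b.png",im)
E
```

```text
t: 3.48
tool_pos: [0.3969, 0.1933, 0.1934]
tool_rot: [2.591, 1.776, 0.001]
contact_force: [0.9, 0.5, 0.2]
opening: -0.0002
t: 4.6
tool_pos: [0.5473, -0.1234, 0.1689]
tool_rot: [-2.594, -1.772, 0.001]
contact_force: [0.1, 0.8, 0.1]
opening: -0.0001
t 4.6 pos [ 0.5473 -0.1234  0.1689] yaw_y -0.3724 tilt [-0.001 -0.    -1.   ] tray [-0.113   0.0049] stand [ 0.0826 -0.2698] F [0.1 0.8 0.1] op -0.0001
shift/0.06: [-0.08  0.22 -0.02] roll/0.12 -0.02[ WARN:0@0.818] global loadsave.cpp:1063 imwrite_ Unsupported depth image for selected encoder is fallbacked to CV_8U.
```

View pics/w1b.png

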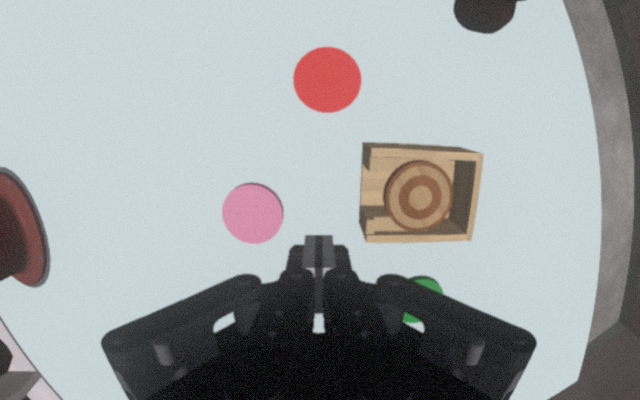

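The wrist view shows the tray on the right (360–483, 143–242) with the ringed slice at (418,195) and its open back facing left. I'll crop in to refine the fit.

Run:
```python
from go import *
from fit import TR
d=dict(np.load("pics/w1.npz"))
W=np.array([[*wor(T,x,y),z] for x,y,z in TR])
crop(d,(340,125,500,255),5,"w1c.png",W,"wrist",1.6)
print(proj(d,W,"wrist").round(1).tolist())
```

```text
[[482.8, 149.2], [471.9, 236.9], [366.0, 240.3], [369.8, 144.9], [458.5, 142.8], [451.1, 218.7], [358.7, 220.2], [361.1, 139.4], [475.4, 156.9], [466.6, 230.0], [369.6, 153.7], [366.4, 232.7]]
```

View pics/w1c.png

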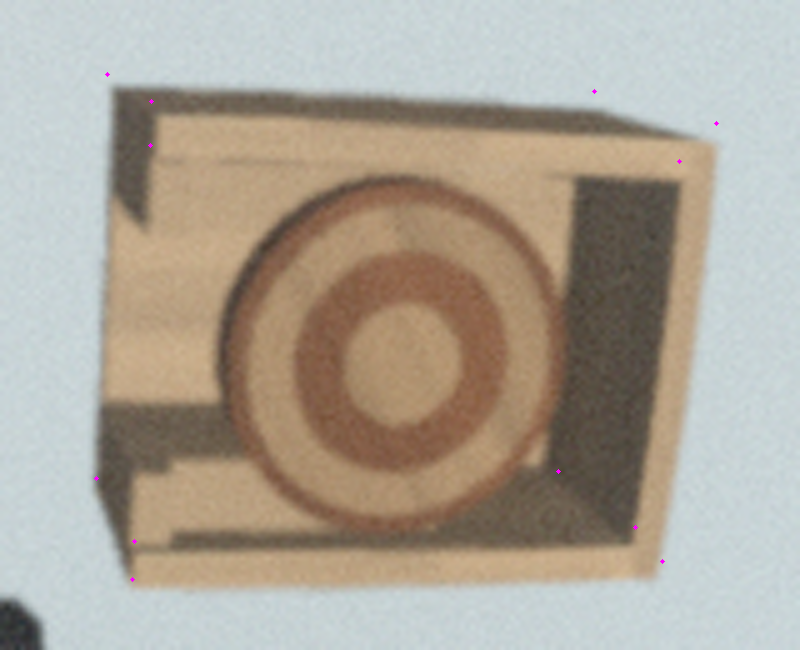

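Run:
```python
from go import *
from fit import *
s=dict(np.load("pics/s1.npz"));d=dict(np.load("pics/d1.npz"));w=dict(np.load("pics/w1.npz"))
S=lambda x,y:(225+x/4-.5,165+y/4-.5); D=lambda x,y:(270+x/6-.5,170+y/6-.5);C=lambda x,y:(340+x/5-.5,125+y/5-.5)
sc=(s,"scene",{0:S(143,180),1:S(55,128),2:S(160,55),3:S(243,103),4:S(143,235)});sd=(d,"side",{0:D(553,342),1:D(557,452),2:D(312,452),3:D(312,337),5:D(553,548),6:D(310,543)})
wr=(w,"wrist",{0:C(716,143),1:C(655,577),2:C(133,587),3:C(156,114),8:C(681,181),9:C(633,543),11:C(135,548),7:C(114,90),4:C(603,110)})
for nm,o in dict(w=[wr],s=[sc],d=[sd],all=[sc,sd,wr]).items():
    p,r=fit(o,TR,T);print(nm,p.round(4),np.abs(r).max().round(2))
p,r=fit([wr],TR,T);print(r.round(1).tolist())
q=atz(w,C(399,358),.056,"wrist");print("disc",q,loc(p,q))
```

```text
w [ 0.6502 -0.1719 -0.3846] 1.16
s [ 0.652  -0.1686 -0.3797] 1.03
d [ 0.6503 -0.1692 -0.3619] 1.7
all [ 0.6502 -0.1717 -0.3838] 1.69
[[0.8, -0.1], [0.7, 0.3], [-0.4, 0.4], [0.3, -0.1], [0.2, -0.1], [-0.1, 0.2], [-0.3, 0.7], [-0.2, -1.2], [-1.0, -0.4]]
disc [ 0.635847   -0.16530257  0.056     ] [-0.0158003   0.00071963]
```

```bash
sed -i 's/^T=np.array(\[[^]]*\])/T=np.array([.6504,-.1713,-.384])/' go.py
python3 - <<'E'
from go import *
need([*wor(T,-.10,0),.17],T[2])
E
```

```text
t 4.65 pos [ 0.5468 -0.122   0.1689] yaw_y -0.3712 tilt [-0.001  0.001 -1.   ] tray [-0.1145  0.0069] stand [ 0.0815 -0.2688] F [0.  0.  0.9] op 0.0004
shift/0.06: [-0.12  0.24 -0.02] roll/0.12 0.11
```

```bash
python3 -m crank '[{"x":-0.12,"y":0.22,"z":0,"roll":0.1},{"x":0,"y":0,"z":0.5,"roll":0},{"x":0,"y":0,"z":0.5,"roll":0},{"x":0,"y":0,"z":0.5,"roll":0},{"x":0,"y":0,"z":0.4,"roll":0},{"x":0,"y":0,"z":0.22,"roll":0},{"x":0,"y":0,"z":0,"roll":0},{"x":0,"y":0,"z":0,"roll":0}]'
python3 - <<'E'
from go import *
need([*wor(T,-.062,0),.041],T[2])
d=grab("side","d2");crop(d,(300,200,380,270),8,"d2c.png")
d=grab("wrist","w2");crop(d,(240,60,480,260),3,"w2c.png",gain=1.6)
E
```

```text
t: 5.65
tool_pos: [0.5575, -0.1328, 0.0434]
tool_rot: [2.601, 1.759, 0.002]
contact_force: [-0.6, 0.2, 0.1]
opening: 0.0002
t 5.65 pos [ 0.5575 -0.1328  0.0434] yaw_y -0.3815 tilt [ 0.002 -0.001 -1.   ] tray [-0.1005  0.0009] stand [ 0.096  -0.2735] F [-0.6  0.2  0.1] op 0.0002
shift/0.06: [-0.02  0.64  0.04] roll/0.12 0.02
```

View pics/d2c.png

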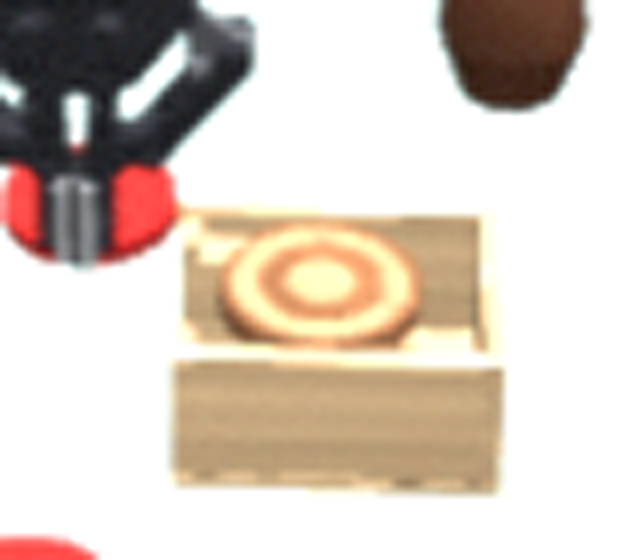

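View pics/w2c.png

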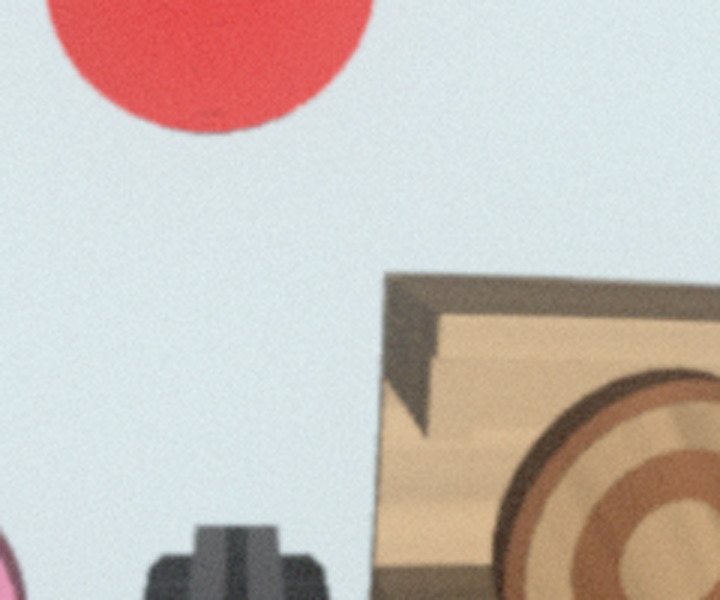

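```bash
python3 -m crank '[{"x":-0.02,"y":0.2,"z":-0.18,"roll":0},{"x":0,"y":0.2,"z":0,"roll":0},{"x":0,"y":0.15,"z":0,"roll":0},{"x":0,"y":0.08,"z":0,"roll":0},{"x":0,"y":0.08,"z":0,"roll":0},{"x":0,"y":0.08,"z":0,"roll":0},{"x":0,"y":0,"z":0,"roll":0}]'
python3 - <<'E'
from go import *
need([*wor(T,-.045,0),.054],T[2])
d=grab("side","d3");crop(d,(300,200,380,270),8,"d3c.png")
d=grab("wrist","w3");crop(d,(260,80,500,260),3,"w3c.png",gain=1.6)
E
```

```text
t: 6.62
tool_pos: [0.6002, -0.1515, 0.0527]
tool_rot: [-2.603, -1.759, 0.0]
contact_force: [-1.2, 0.2, -0.7]
opening: 0.0
t 6.62 pos [ 0.6002 -0.1515  0.0527] yaw_y -0.3818 tilt [-0.  0. -1.] tray [-0.0539 -0.0004] stand [ 0.1425 -0.2703] F [-1.2  0.2 -0.7] op 0.0
shift/0.06: [ 0.01  0.15 -0.02] roll/0.12 0.02
```

View pics/d3c.png

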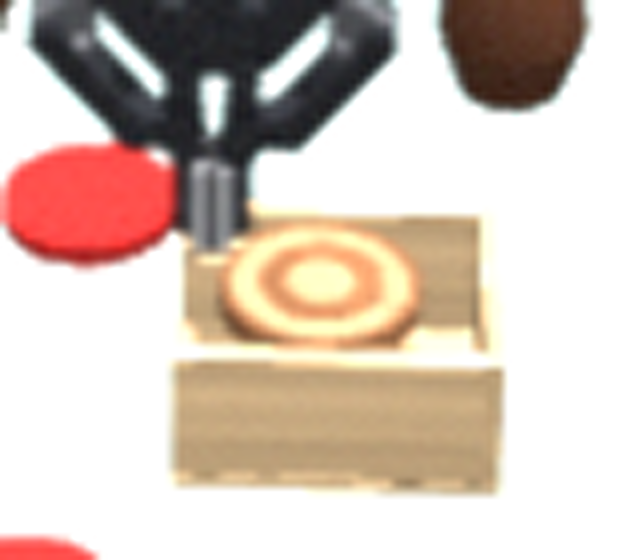

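View pics/w3c.png

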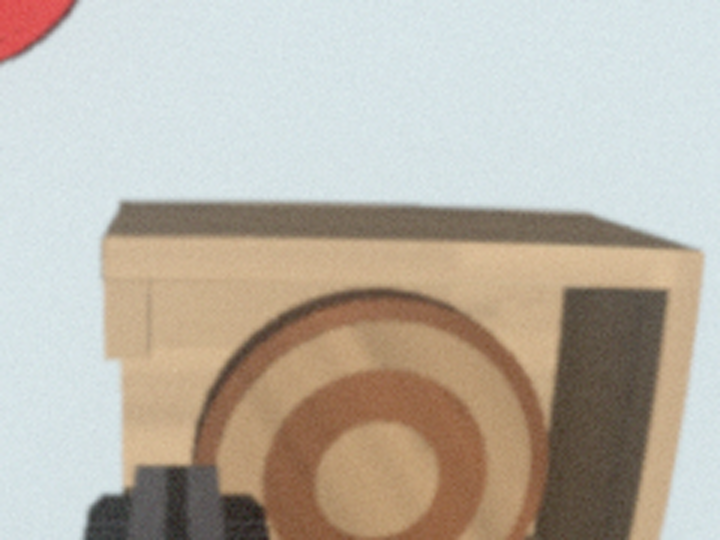

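Run:
```python
from go import *
d=dict(np.load("pics/w3.npz"))
for p in [(378,478),(546,478),(207,478)]:
  print(loc(T,atz(d,(260+p[0]/3-.5,80+p[1]/3-.5),.056,"wrist")))
print(loc(T,atz(d,(260+668/3-.5,80+290/3-.5),.058,"wrist")),"expect .041,.038")
```

```text
[-0.01493241 -0.00064471]
[ 0.01993694 -0.00159178]
[-0.04753776 -0.00031223]
[0.04083578 0.03722303] expect .041,.038
```

```bash
python3 -m crank '[{"x":0,"y":0.07,"z":-0.02,"roll":0},{"x":0,"y":0.07,"z":0,"roll":0},{"x":0,"y":0.05,"z":0,"roll":0},{"x":0,"y":0,"z":0,"roll":0},{"x":0,"y":0,"z":0,"roll":0}]'
python3 - <<'E'
from go import *
st()
d=grab("wrist","w4");crop(d,(260,80,500,260),3,"w4c.png",gain=1.6)
E
```

```text
t: 7.35
tool_pos: [0.6106, -0.1556, 0.0539]
tool_rot: [-2.602, -1.759, 0.0]
contact_force: [-1.2, 0.6, -1.0]
opening: 0.0001
t 7.35 pos [ 0.6106 -0.1556  0.0539] yaw_y -0.3818 tilt [-0.  0. -1.] tray [-0.0428 -0.0004] stand [ 0.1536 -0.2692] F [-1.2  0.6 -1. ] op 0.0001
```

View pics/w4c.png

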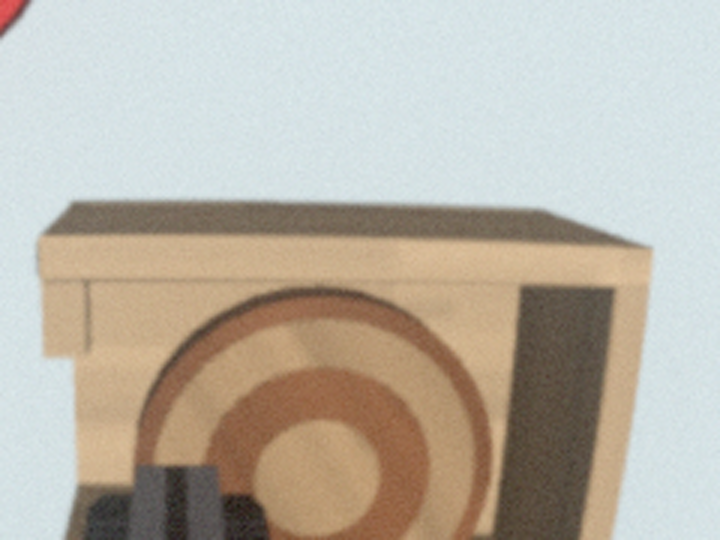

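Run:
```python
from go import *
d=dict(np.load("pics/w4.npz"))
for p in [(318,475),(490,475),(137,455),(519,290),(612,287),(175,465),(133,465),(217,465)]:
  for z in (.056,.045): print(p,z,loc(T,atz(d,(260+p[0]/3-.5,80+p[1]/3-.5),z,"wrist")).round(4),end=' ')
  print()
# tool tip predicted
from station import ctrl
o=ctrl.get_obs();M=R.from_rotvec(o["tool_rot"]).as_matrix()
P=[o["tool_pos"]+M@np.array([x,y,.011]) for x in(-.011,.011) for y in (-.008,.008)]
print(proj(d,P,"wrist"), (proj(d,P,"wrist")-[260,80])*3)
dd=grab("side","d4");crop(dd,(300,200,380,270),8,"d4c.png")
dd=grab("scene","s4");crop(dd,(230,160,320,230),8,"s4c.png")
```

```text
(318, 475) 0.056 [-0.015  -0.0003] (318, 475) 0.045 [-0.0132 -0.005 ] 
(490, 475) 0.056 [ 0.0196 -0.0011] (490, 475) 0.045 [ 0.0238 -0.0058] 
(137, 455) 0.056 [-0.0493  0.0038] (137, 455) 0.045 [-0.0498 -0.0006] 
(519, 290) 0.056 [0.0216 0.0359] (519, 290) 0.045 [0.0259 0.0337] 
(612, 287) 0.056 [0.0412 0.0369] (612, 287) 0.045 [0.0469 0.0347] 
(175, 465) 0.056 [-0.0422  0.0018] (175, 465) 0.045 [-0.0422 -0.0027] 
(133, 465) 0.056 [-0.0501  0.0018] (133, 465) 0.045 [-0.0506 -0.0027] 
(217, 465) 0.056 [-0.0343  0.0018] (217, 465) 0.045 [-0.0338 -0.0027] 
[[303.79821154 246.1208255 ]
 [329.72277658 246.11928746]
 [303.20082069 212.34609669]
 [330.15906405 212.33523221]] [[131.39463463 498.36247651]
 [209.16832975 498.35786238]
 [129.60246208 397.03829007]
 [210.47719216 397.00569664]]
```

View pics/d4c.png

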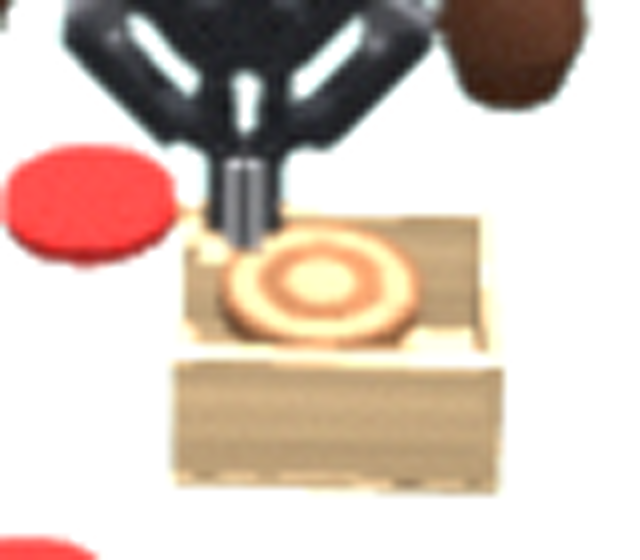

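View pics/s4c.png

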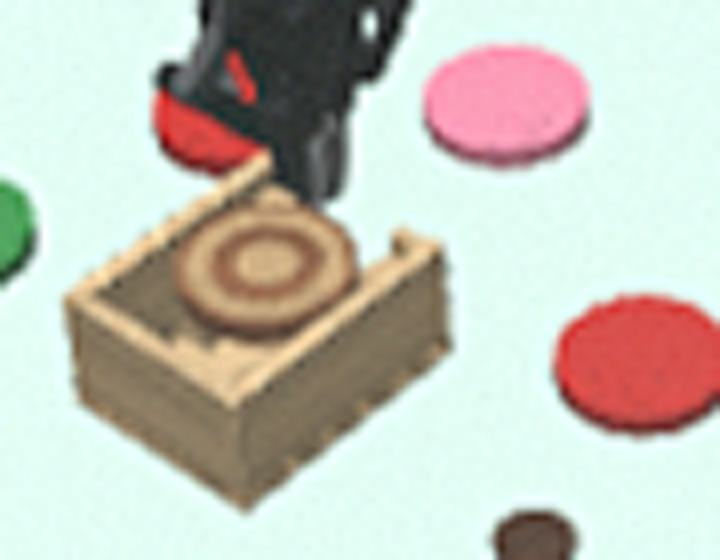

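Run:
```python
from go import *
from station import ctrl
o=ctrl.get_obs();M=R.from_rotvec(o["tool_rot"]).as_matrix()
A=dict(np.load("pics/d4.npz"));B_=dict(np.load("pics/s4.npz"))
for n,d,off in(("side",A,(300,200)),("scene",B_,(230,160))):
  for dz in (.011,0,-.014,-.03):
    print(n,dz,((proj(d,[o["tool_pos"]+M@np.array([x,0,dz]) for x in(-.011,0,.011)],n)-off)*8).round(0).tolist())
# triangulate tip
from scipy.optimize import least_squares
obs=[("side",A,(330.1,230.7)),("scene",B_,(270.1,184.0))]
f=lambda P:np.concatenate([(proj(d,P,n)[0]-uv) for n,d,uv in obs])
r=least_squares(f,o["tool_pos"]);print(M.T@(r.x-o["tool_pos"]),r.x,r.fun)
```

```text
side 0.011 [[236.0, 330.0], [237.0, 310.0], [238.0, 291.0]]
side 0 [[236.0, 305.0], [237.0, 285.0], [238.0, 266.0]]
side -0.014 [[236.0, 273.0], [237.0, 253.0], [238.0, 234.0]]
side -0.03 [[237.0, 235.0], [238.0, 216.0], [239.0, 197.0]]
scene 0.011 [[296.0, 230.0], [317.0, 243.0], [337.0, 255.0]]
scene 0 [[294.0, 209.0], [315.0, 222.0], [335.0, 234.0]]
scene -0.014 [[292.0, 182.0], [312.0, 194.0], [333.0, 207.0]]
scene -0.03 [[289.0, 151.0], [309.0, 163.0], [330.0, 175.0]]
[ 3.11934142e-03  4.20801118e-05 -1.57265684e-02] [ 0.6117462  -0.15270234  0.06968067] [-0.38541054 -0.23987322 -0.39043648  0.31387319]
```

The three views agree that the shut fingertips are about 15 mm short of the TCP, not 11 mm ahead of it. They are at z≈0.070, hovering above the disc, and the disc has not moved (centre still at -15 mm). I'll go by the images: back off, go 27 mm lower and push again.

```bash
python3 -m crank '[{"x":0,"y":-0.25,"z":0,"roll":0},{"x":0,"y":-0.25,"z":0,"roll":0},{"x":0,"y":0,"z":0,"roll":0},{"x":0,"y":0,"z":0.25,"roll":0},{"x":0,"y":0,"z":0.2,"roll":0},{"x":0,"y":0,"z":0,"roll":0},{"x":0,"y":0,"z":0,"roll":0}]'
python3 - <<'E'
from go import *
o,M=st()
d=grab("wrist","w5");crop(d,(260,80,500,260),3,"w5c.png",gain=1.6)
dd=grab("side","d5");crop(dd,(300,200,380,270),8,"d5c.png")
E
```

```text
t: 8.38
tool_pos: [0.5829, -0.1445, 0.0267]
tool_rot: [-2.602, -1.759, 0.0]
contact_force: [0.2, -0.9, -0.2]
opening: -0.0
t 8.38 pos [ 0.5829 -0.1445  0.0267] yaw_y -0.3818 tilt [-0.  0. -1.] tray [-0.0726 -0.0004] stand [ 0.1239 -0.2721] F [ 0.2 -0.9 -0.2] op -0.0
```

View pics/d5c.png

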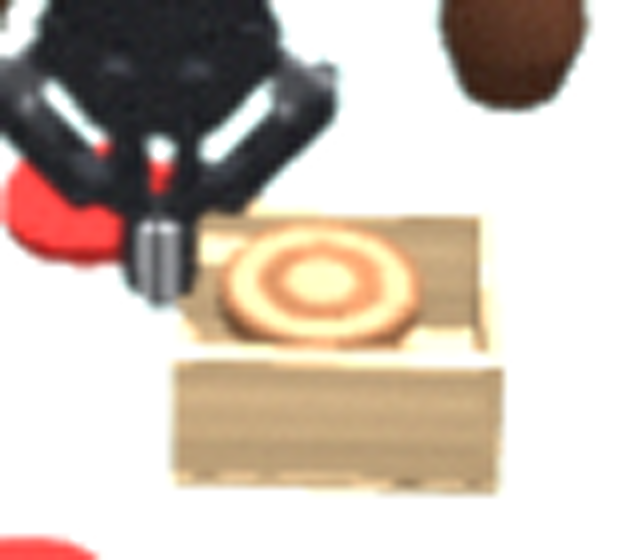

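View pics/w5c.png

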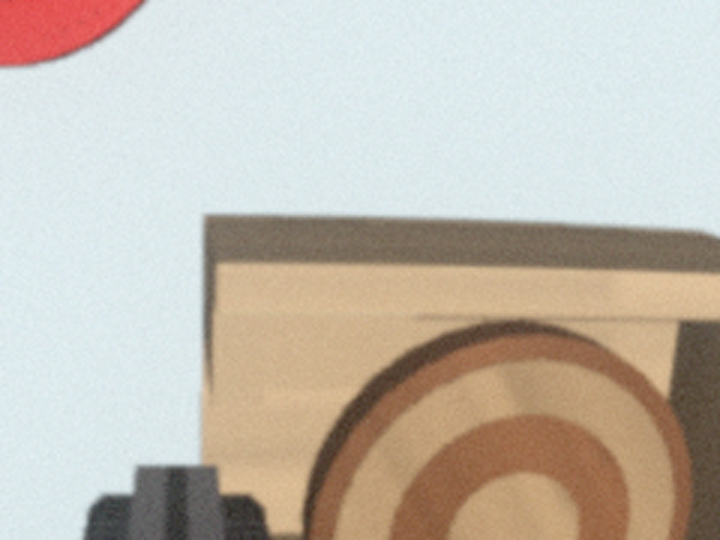

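```bash
python3 -m crank '[{"x":0,"y":0.1,"z":0,"roll":0},{"x":0,"y":0.1,"z":0,"roll":0},{"x":0,"y":0.1,"z":0,"roll":0},{"x":0,"y":0.08,"z":0,"roll":0},{"x":0,"y":0,"z":0,"roll":0},{"x":0,"y":0,"z":0,"roll":0}]'
python3 - <<'E'
from go import *
o,M=st()
d=grab("wrist","w6");crop(d,(260,80,500,260),3,"w6c.png",gain=1.6)
E
```

```text
t: 9.22
tool_pos: [0.6039, -0.1529, 0.0268]
tool_rot: [-2.602, -1.76, 0.0]
contact_force: [0.8, 0.2, -0.0]
opening: -0.0003
t 9.22 pos [ 0.6039 -0.1529  0.0268] yaw_y -0.3818 tilt [-0.  0. -1.] tray [-0.05   -0.0004] stand [ 0.1464 -0.2699] F [ 0.8  0.2 -0. ] op -0.0003
```

View pics/w6c.png

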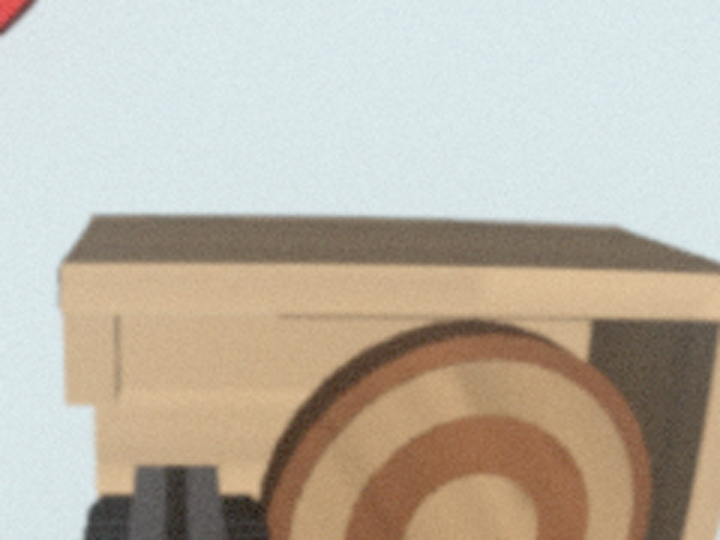

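Run:
```python
from go import *
d=dict(np.load("pics/w6.npz"))
for p in [(472,540),(652,500),(480,330)]:
  print(p,loc(T,atz(d,(260+p[0]/3-.5,80+p[1]/3-.5),.056,"wrist")).round(4))
```

```text
(472, 540) [ 0.0003 -0.0013]
(652, 500) [0.034  0.0046]
(480, 330) [-0.0023  0.0349]
```

```bash
python3 -m crank '[{"x":0,"y":0.04,"z":0,"roll":0},{"x":0,"y":0.03,"z":0,"roll":0},{"x":0,"y":0,"z":0,"roll":0},{"x":0,"y":-0.2,"z":0,"roll":0},{"x":0,"y":-0.2,"z":0,"roll":0},{"x":0,"y":0,"z":0,"roll":0}]'
python3 - <<'E'
from go import *
o,M=st()
d=grab("wrist","w7");crop(d,(260,80,500,260),3,"w7c.png",gain=1.6)
dd=grab("side","d7");crop(dd,(300,200,380,270),8,"d7c.png")
E
```

```text
t: 10.02
tool_pos: [0.5843, -0.1449, 0.0266]
tool_rot: [-2.602, -1.759, 0.001]
contact_force: [-0.4, -0.4, 0.2]
opening: -0.0001
t 10.03 pos [ 0.5843 -0.1449  0.0266] yaw_y -0.3817 tilt [-0.001  0.    -1.   ] tray [-0.0712 -0.0003] stand [ 0.1253 -0.2719] F [-0.4 -0.4  0.2] op -0.0001
```

View pics/w7c.png

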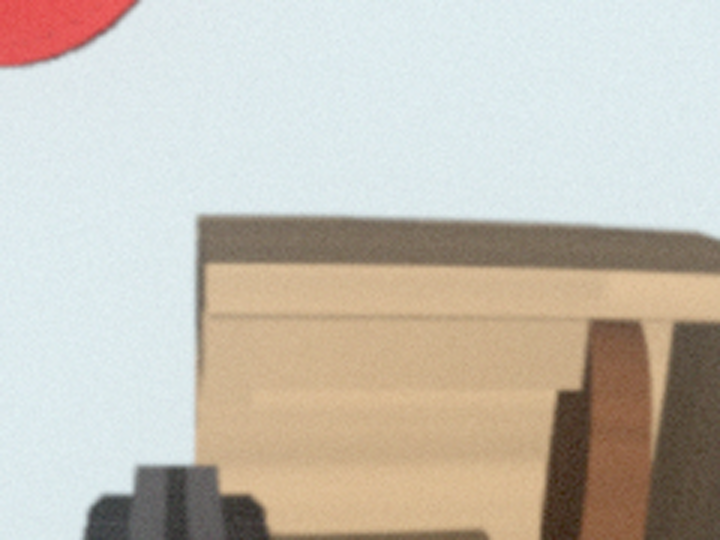

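View pics/d7c.png

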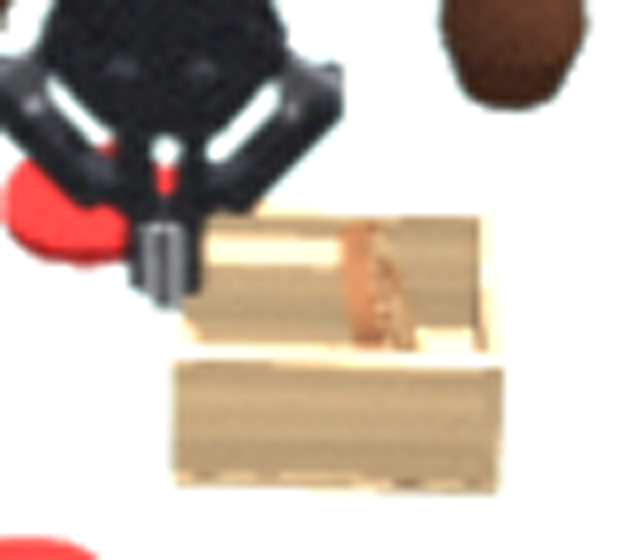

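The disc has tipped and stands steeply in the well, leaning back on the ledge ends. I'll rise, part-open the fingers and look from above.

```bash
python3 -m crank '[{"x":0,"y":0,"z":-0.5,"roll":0},{"x":0,"y":0,"z":-0.6,"roll":0},{"x":0,"y":0,"z":-0.6,"roll":0},{"x":0,"y":0.3,"z":-0.3,"roll":0},{"x":0,"y":0.4,"z":0,"roll":0},{"x":0,"y":0.3,"z":0,"roll":0},{"x":0,"y":0,"z":0,"roll":0},{"x":0,"y":0,"z":0,"roll":0}]' 0.45
python3 - <<'E'
from go import *
o,M=st()
d=grab("wrist","w8");crop(d,(200,60,460,260),3,"w8c.png",gain=1.6)
dd=grab("side","d8");crop(dd,(300,200,380,270),8,"d8c.png",gain=1.3)
dd=grab("scene","s8");crop(dd,(230,160,320,230),8,"s8c.png")
E
```

```text
t: 11.12
tool_pos: [0.6408, -0.1677, 0.1467]
tool_rot: [-2.602, -1.759, 0.001]
contact_force: [-0.6, -0.3, 0.5]
opening: 0.0468
t 11.12 pos [ 0.6408 -0.1677  0.1467] yaw_y -0.3818 tilt [-0.001  0.    -1.   ] tray [-0.0102 -0.0003] stand [ 0.186 -0.266] F [-0.6 -0.3  0.5] op 0.0468
```

View pics/w8c.png

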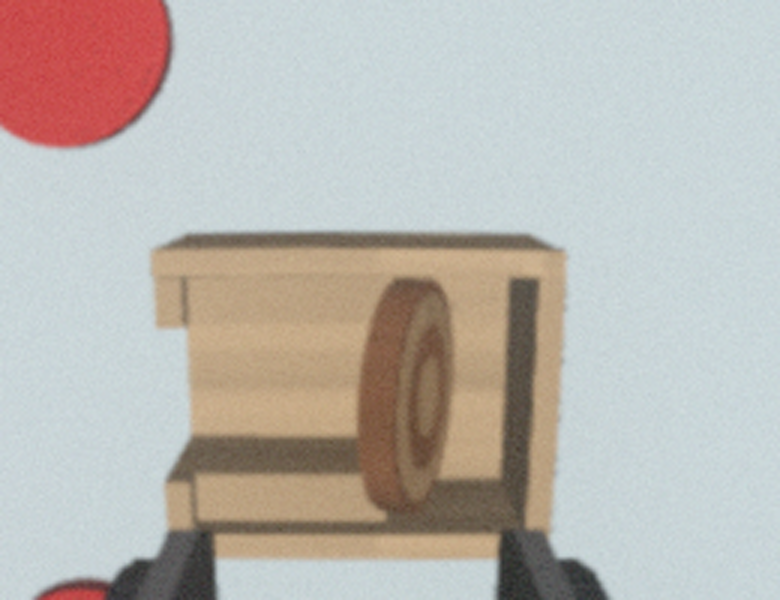

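View pics/d8c.png

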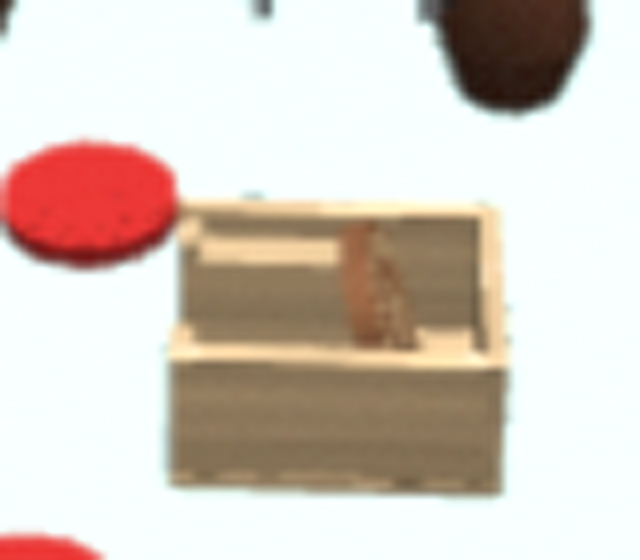

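View pics/s8c.png

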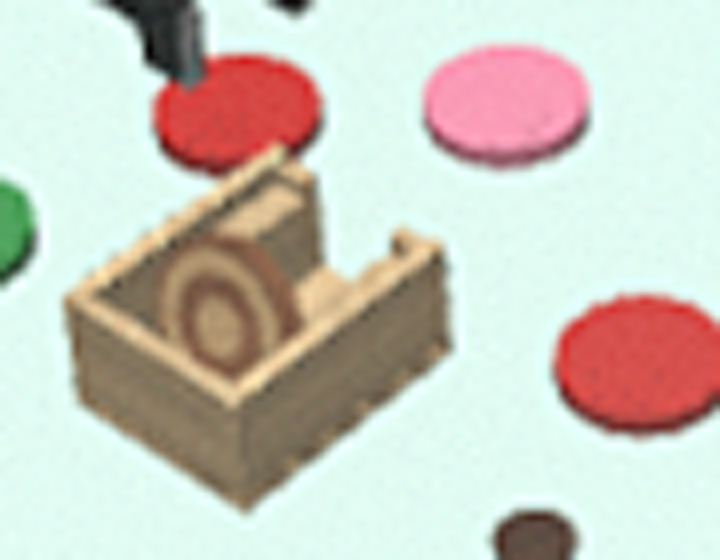

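Run:
```python
from go import *
from scipy.optimize import least_squares
d=dict(np.load("pics/w8.npz"))
for p in [(360,400),(403,400),(452,380),(540,280)]:
  for z in(.072,.058): print(p,z,loc(T,atz(d,(200+p[0]/3-.5,60+p[1]/3-.5),z,"wrist")).round(4),end=' ')
  print()
def pts(th,y0,yaw=0,k=36):
    s,c=np.sin(th),np.cos(th);cz=.006+.035*s+.005*c;cx=(.005-(cz-.046)*c)/s
    a=np.linspace(0,2*np.pi,k,endpoint=False);P=[]
    for h in(.005,-.005):
        u=.035*np.cos(a);v=.035*np.sin(a)
        P.append(np.c_[cx-u*c+h*s,y0+v,cz+u*s+h*c])
    P=np.vstack(P);W=np.array([[*wor(T,p[0],p[1]),p[2]] for p in P]);return W,(cx,cz)
for th in (60,66,72,78):
    W,c=pts(np.radians(th),-.001);crop(d,(280,120,380,240),6,f"w8_{th}.png",W,"wrist",1.6);print(th,c)
ims=[cv2.imread(f"pics/w8_{t}.png") for t in(60,66,72,78)]
cv2.imwrite("pics/w8m.png",cv2.resize(np.vstack([np.hstack(ims[:2]),np.hstack(ims[2:])]),None,fx=.5,fy=.4))
# tips at opening 47mm
for p in [(190,532),(520,532)]: print((200+p[0]/3-.5,60+p[1]/3-.5))
from station import ctrl
o=ctrl.get_obs();M=R.from_rotvec(o["tool_rot"]).as_matrix()
for z in(.0,-.01,-.02,-.03): print(z,proj(d,[o["tool_pos"]+M@np.array([.011,sg*.0235,z]) for sg in(-1,1)],"wrist").round(1).tolist())
```

```text
(360, 400) 0.072 [-0.0084  0.006 ] (360, 400) 0.058 [-0.0084  0.0024] 
(403, 400) 0.072 [0.003  0.0061] (403, 400) 0.058 [0.0037 0.0024] 
(452, 380) 0.072 [0.0159 0.0116] (452, 380) 0.058 [0.0174 0.0082] 
(540, 280) 0.072 [0.0384 0.0385] (540, 280) 0.058 [0.0412 0.0368] 
60 (np.float64(0.009924137786507225), np.float64(0.03881088913245535))
66 (np.float64(0.008141092192901444), np.float64(0.04000777423287003))
72 (np.float64(0.006936475627668862), np.float64(0.04083206304220511))
78 (np.float64(0.006116091291848338), np.float64(0.04127472447977199))
(262.8333333333333, 236.83333333333334)
(372.83333333333337, 236.83333333333334)
0.0 [[274.8, 218.5], [358.4, 218.5]]
-0.01 [[272.3, 224.7], [360.7, 224.7]]
-0.02 [[269.5, 231.7], [363.3, 231.7]]
-0.03 [[266.4, 239.5], [366.1, 239.6]]
```

View pics/w8m.png

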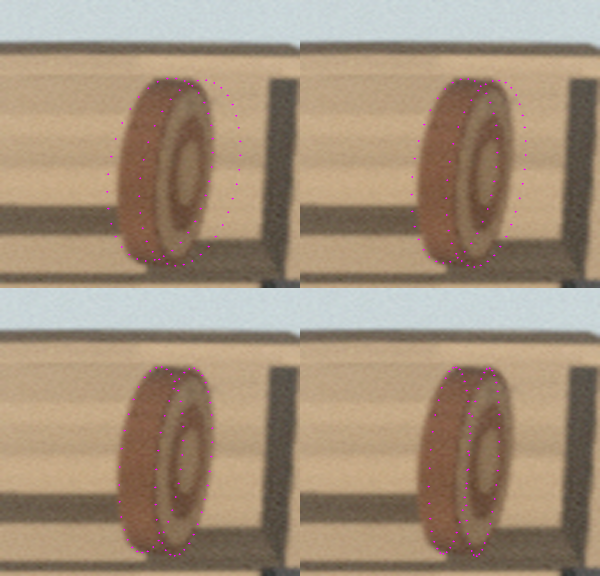

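The 72° lean model overlays the disc almost exactly: top edge at about x=-4 mm, z=0.074. I'll go down with the fingers straddling it, biased slightly forward so that it can come upright clear of the ledge ends.

```bash
python3 -m crank '[{"x":0,"y":0.25,"z":0,"roll":0},{"x":0,"y":0,"z":0.4,"roll":0},{"x":0,"y":0,"z":0.4,"roll":0},{"x":0,"y":0,"z":0.4,"roll":0},{"x":0,"y":0,"z":0.2,"roll":0},{"x":0,"y":0,"z":0,"roll":0},{"x":0,"y":0,"z":0,"roll":0}]' 0.55 40
python3 - <<'E'
from go import *
need([*wor(T,.005,-.001),.036],T[2])
d=grab("wrist","w9");crop(d,(200,60,460,260),3,"w9c.png",gain=1.6)
dd=grab("side","d9");crop(dd,(290,170,390,270),7,"d9c.png",gain=1.3)
E
```

```text
t: 12.15
tool_pos: [0.656, -0.1738, 0.0644]
tool_rot: [2.601, 1.759, 0.002]
contact_force: [1.0, -0.6, 0.2]
opening: 0.0386
t 12.15 pos [ 0.656  -0.1738  0.0644] yaw_y -0.3818 tilt [ 0.002 -0.001 -1.   ] tray [ 0.0061 -0.0002] stand [ 0.2023 -0.2644] F [ 1.  -0.6  0.2] op 0.0386
shift/0.06: [-0.01 -0.02  0.47] roll/0.12 0.02
```

View pics/w9c.png

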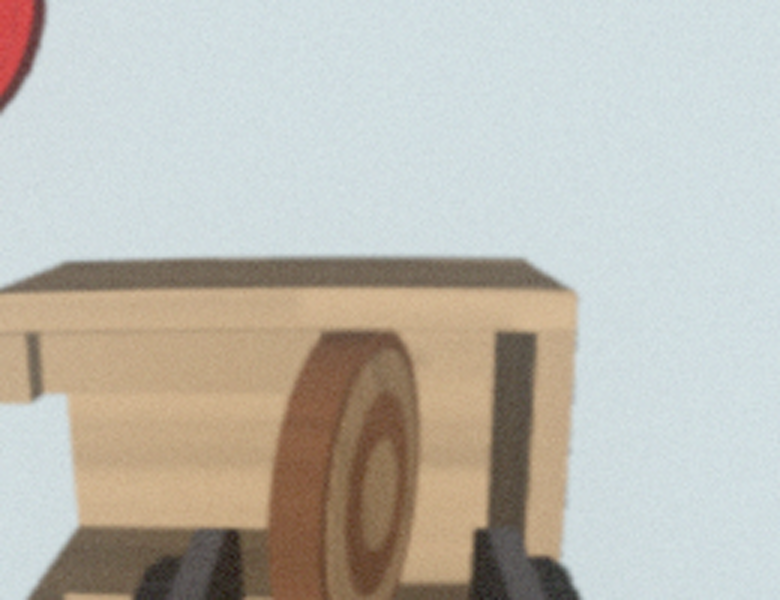

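View pics/d9c.png

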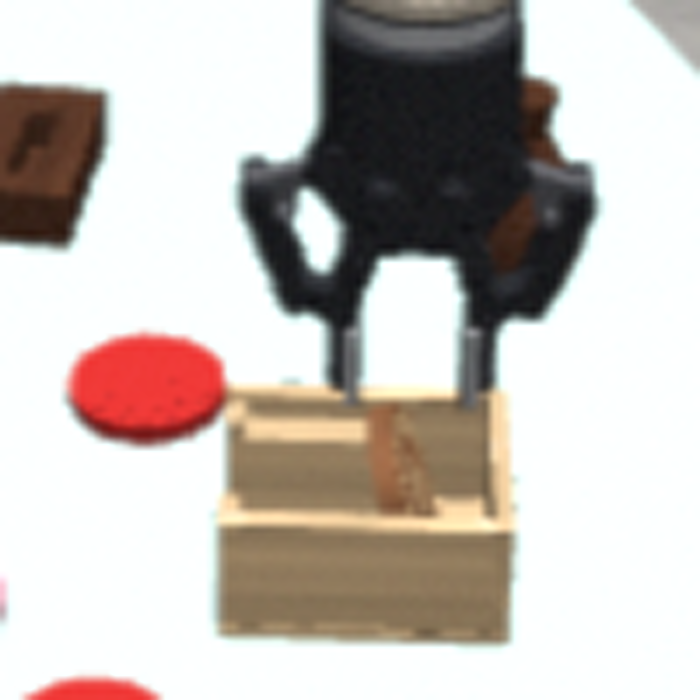

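```bash
python3 -m crank '[{"x":0,"y":-0.05,"z":0,"roll":0.02},{"x":0,"y":0,"z":0,"roll":0},{"x":0,"y":0,"z":0.25,"roll":0},{"x":0,"y":0,"z":0.22,"roll":0},{"x":0,"y":0,"z":0,"roll":0},{"x":0,"y":0,"z":0,"roll":0}]' 0.6 40
python3 - <<'E'
from go import *
need([*wor(T,.003,-.001),.036],T[2])
d=grab("wrist","w10");crop(d,(200,60,460,260),3,"w10c.png",gain=1.6)
dd=grab("side","d10");crop(dd,(290,170,390,270),7,"d10c.png",gain=1.3)
E
```

```text
t: 13.0
tool_pos: [0.6523, -0.1724, 0.0344]
tool_rot: [-2.604, -1.756, 0.0]
contact_force: [-0.1, -0.7, 0.3]
opening: 0.0342
t 13.0 pos [ 0.6523 -0.1724  0.0344] yaw_y -0.3842 tilt [-0.001  0.    -1.   ] tray [ 0.0022 -0.0003] stand [ 0.1984 -0.2648] F [-0.1 -0.7  0.3] op 0.0342
shift/0.06: [-0.01  0.01 -0.03] roll/0.12 -0.0
```

View pics/w10c.png

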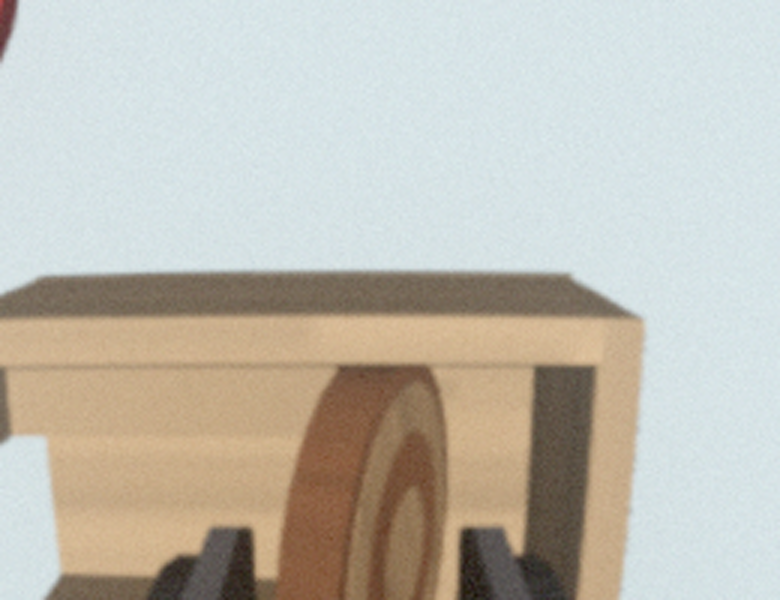

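View pics/d10c.png

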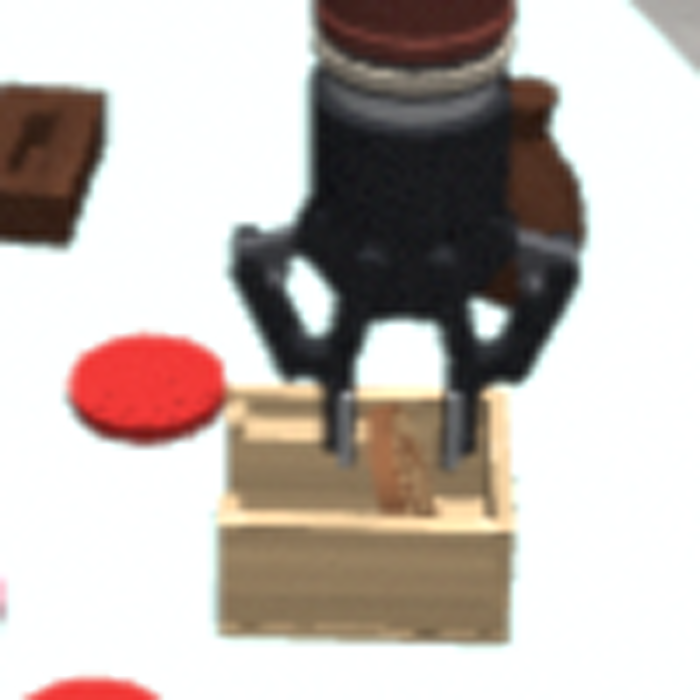

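The fingers straddle the disc inside the tray. Closing now.

```bash
python3 -m crank '[{"x":0,"y":0,"z":0,"roll":0},{"x":0,"y":0,"z":0,"roll":0},{"x":0,"y":0,"z":0,"roll":0},{"x":0,"y":0,"z":0,"roll":0},{"x":0,"y":0,"z":0,"roll":0},{"x":0,"y":0,"z":0,"roll":0}]' 1 40
python3 - <<'E'
from go import *
st()
d=grab("wrist","w11");crop(d,(200,60,460,260),3,"w11c.png",gain=1.6)
dd=grab("side","d11");crop(dd,(290,170,390,270),7,"d11c.png",gain=1.3)
E
```

```text
t: 13.85
tool_pos: [0.6544, -0.1732, 0.0372]
tool_rot: [2.601, 1.754, 0.005]
contact_force: [1.9, -2.0, 6.0]
opening: 0.0091
t 13.85 pos [ 0.6544 -0.1732  0.0372] yaw_y -0.3842 tilt [ 0.005 -0.002 -1.   ] tray [ 0.0044 -0.0003] stand [ 0.2006 -0.2646] F [ 1.9 -2.   6. ] op 0.0091
```

View pics/w11c.png

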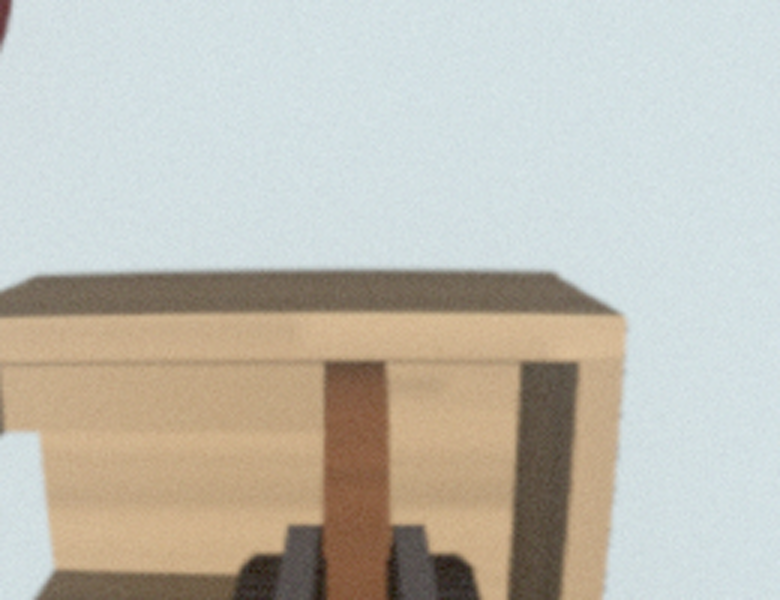

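View pics/d11c.png

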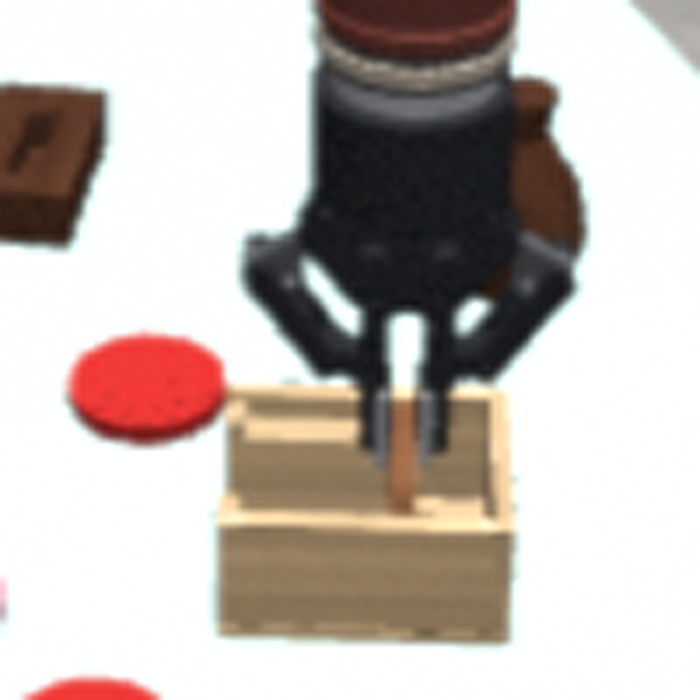

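```bash
python3 -m crank '[{"x":0,"y":0,"z":-0.1,"roll":0},{"x":0,"y":0,"z":-0.2,"roll":0},{"x":0,"y":0,"z":-0.4,"roll":0},{"x":0,"y":0,"z":-0.5,"roll":0},{"x":0,"y":0,"z":-0.5,"roll":0},{"x":0,"y":0,"z":-0.5,"roll":0},{"x":0,"y":0,"z":-0.4,"roll":0},{"x":0,"y":0,"z":-0.2,"roll":0},{"x":0,"y":0,"z":0,"roll":0},{"x":0,"y":0,"z":0,"roll":0}]' - 50
python3 - <<'E'
from go import *
need([*wor(B,0,0),.18],B[2])
d=grab("wrist","w12");crop(d,(200,60,460,260),3,"w12c.png",gain=1.6)
dd=grab("side","d12");crop(dd,(280,130,400,250),6,"d12c.png",gain=1.3)
v=dict(np.load("pics/s1.npz"));print("vase",atz(v,(297,254),0.0,"scene"))
E
```

```text
t: 15.2
tool_pos: [0.6516, -0.1721, 0.2009]
tool_rot: [-2.603, -1.755, 0.003]
contact_force: [-0.6, 0.2, 0.1]
opening: 0.0089
t 15.2 pos [ 0.6516 -0.1721  0.2009] yaw_y -0.3842 tilt [-0.003  0.001 -1.   ] tray [ 0.0014 -0.0003] stand [ 0.1975 -0.2649] F [-0.6  0.2  0.1] op 0.0089
shift/0.06: [ 4.71 -2.86  0.36] roll/0.12 0.8
vase [ 0.79179668 -0.00107501  0.        ]
```

View pics/w12c.png

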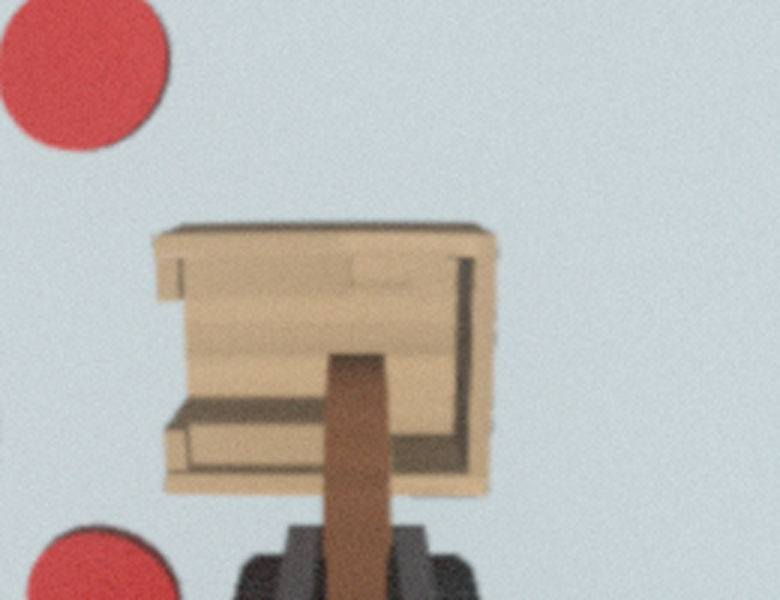

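View pics/d12c.png

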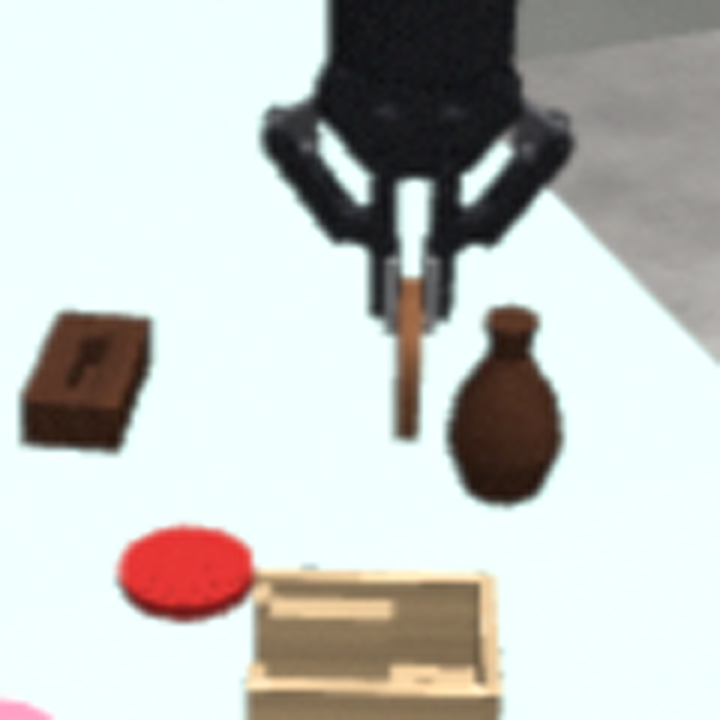

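The disc is held upright in the gripper and clear of everything. Moving to above the stand.

```bash
python3 -m crank '[{"x":0.3,"y":-0.18,"z":0,"roll":0},{"x":0.5,"y":-0.3,"z":0,"roll":0},{"x":0.5,"y":-0.3,"z":0,"roll":0},{"x":0.5,"y":-0.3,"z":0,"roll":0},{"x":0.5,"y":-0.3,"z":0,"roll":0},{"x":0.5,"y":-0.3,"z":0,"roll":0},{"x":0.5,"y":-0.3,"z":0,"roll":0},{"x":0.5,"y":-0.3,"z":0,"roll":0},{"x":0.4,"y":-0.3,"z":0,"roll":0},{"x":0.3,"y":-0.18,"z":0,"roll":0}]'
python3 -m crank '[{"x":0,"y":0,"z":0,"roll":0.8},{"x":0,"y":0,"z":0,"roll":0},{"x":0,"y":0,"z":0,"roll":0}]'
python3 - <<'E'
from go import *
from fit import ST
need([*wor(B,0,0),.15],B[2])
d=grab("wrist","w13")
W=np.array([[*wor(B,x,y),z] for x,y,z in ST]+[[*wor(B,x,y),.03] for x in(-.0075,.0075) for y in(-.029,.029)])
crop(d,(220,60,440,260),3,"w13c.png",W,"wrist",gain=2)
E
```

```text
t: 16.55
tool_pos: [0.5989, 0.1422, 0.2025]
tool_rot: [-2.603, -1.758, 0.001]
contact_force: [0.0, -0.0, -0.9]
opening: 0.0088
t: 16.92
tool_pos: [0.6, 0.14, 0.2027]
tool_rot: [-2.685, -1.631, 0.0]
contact_force: [-0.2, 0.3, -0.3]
opening: 0.0086
t 16.93 pos [0.6    0.14   0.2027] yaw_y -0.4792 tilt [-0. -0. -1.] tray [-0.1633  0.2697] stand [ 0.0078 -0.0119] F [-0.2  0.3 -0.3] op 0.0086
shift/0.06: [ 0.2  -0.13  0.88] roll/0.12 0.0
```

View pics/w13c.png

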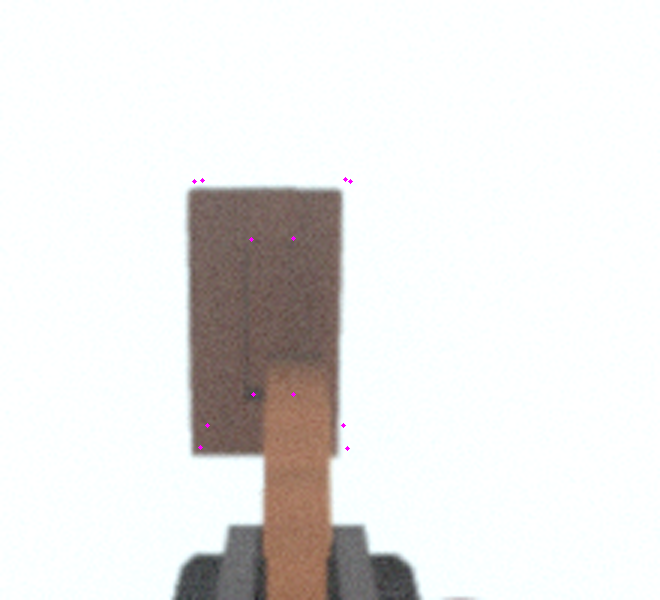

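Run:
```python
from go import *
from fit import *
w=dict(np.load("pics/w13.npz"));C=lambda x,y:(220+x/3-.5,60+y/3-.5)
print(proj(w,[[*wor(B,x,y),z] for x,y,z in ST],"wrist").round(1)*1-[220,60])
p,r=fit([(w,"wrist",{0:C(341,190),3:C(189,190),1:C(337,455),2:C(193,454)})],ST,B)
print(p,np.degrees(p[2]),r.round(2).tolist())
# slot edges at mouth
for q in[(247,250),(248,395),(309,250)]: print(loc(p,atz(w,C(*q),.03,"wrist")).round(4))
# disc mid location lower/far end
for z in (.19,.2): print("disc far edge",[ (loc(p,atz(w,C(x,375),.03,"wrist"))).round(4) for x in(266,328)])
im=np.clip(w["img"][115:215,275:345,::-1].astype(float)*3.5,0,255).astype(np.uint8);cv2.imwrite("pics/w13d.png",cv2.resize(im,None,fx=6,fy=6,interpolation=cv2.INTER_CUBIC))
```

```text
[[116.3  59.9]
 [115.2 148.8]
 [ 66.2 148.8]
 [ 64.3  60.2]
 [114.8  59.4]
 [114.  141.5]
 [ 68.6 141.5]
 [ 67.   59.6]]
[ 0.59458415  0.15296386 -0.48621771] -27.85822271349777 [[0.6, -0.13], [-0.64, -0.19], [0.46, 0.2], [-0.45, 0.19]]
[-0.0064  0.0278]
[-0.0062 -0.0264]
[0.0161 0.0279]
disc far edge [array([ 0.0005, -0.0187]), array([ 0.0235, -0.0185])]
disc far edge [array([ 0.0005, -0.0187]), array([ 0.0235, -0.0185])]
```

View pics/w13d.png

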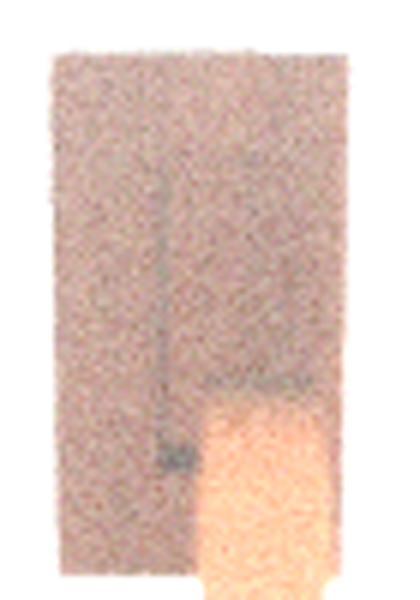

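```bash
sed -i 's/;B=np.array(\[[^]]*\])/;B=np.array([.5948,.1531,-.4855])/' go.py
python3 - <<'E'
from go import *
need([*wor(B,0,0),.085],B[2])
E
```

```text
t 16.98 pos [0.6001 0.1398 0.2027] yaw_y -0.4796 tilt [-0.  0. -1.] tray [-0.1632  0.2696] stand [ 0.0109 -0.0093] F [-0.3 -0.1 -1.1] op 0.0092
shift/0.06: [ 0.16 -0.18  1.96] roll/0.12 0.05
```

```bash
python3 -m crank '[{"x":0.16,"y":-0.18,"z":0,"roll":0.05},{"x":0,"y":0,"z":0.3,"roll":0},{"x":0,"y":0,"z":0.4,"roll":0},{"x":0,"y":0,"z":0.4,"roll":0},{"x":0,"y":0,"z":0.4,"roll":0},{"x":0,"y":0,"z":0.3,"roll":0},{"x":0,"y":0,"z":0.15,"roll":0},{"x":0,"y":0,"z":0,"roll":0},{"x":0,"y":0,"z":0,"roll":0}]'
python3 - <<'E'
from go import *
from fit import ST
need([*wor(B,0,0),.085],B[2])
d=grab("wrist","w14")
W=np.array([[*wor(B,x,y),z] for x,y,z in ST[:4]])
crop(d,(240,100,400,260),4,"w14c.png",W,"wrist",gain=3)
dd=grab("side","d14");crop(dd,(270,150,340,220),9,"d14c.png",gain=1.8)
dd=grab("scene","s14");crop(dd,(330,170,410,240),9,"s14c.png",gain=2.5)
E
```

```text
t: 18.1
tool_pos: [0.5958, 0.1536, 0.0869]
tool_rot: [2.69, 1.621, 0.003]
contact_force: [0.2, -0.3, -0.7]
opening: 0.0089
t 18.1 pos [0.5958 0.1536 0.0869] yaw_y -0.4862 tilt [ 0.002  0.    -1.   ] tray [-0.1724  0.2808] stand [0.0006 0.0009] F [ 0.2 -0.3 -0.7] op 0.0089
shift/0.06: [-0.01 -0.01  0.03] roll/0.12 -0.01
```

View pics/w14c.png

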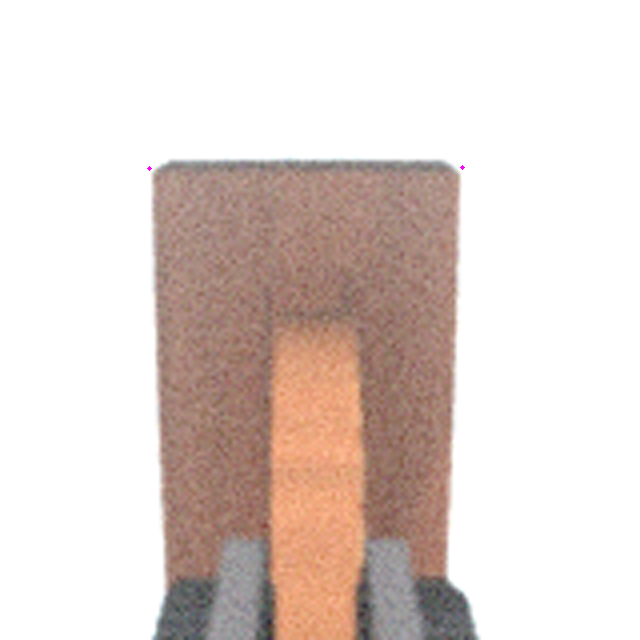

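View pics/d14c.png

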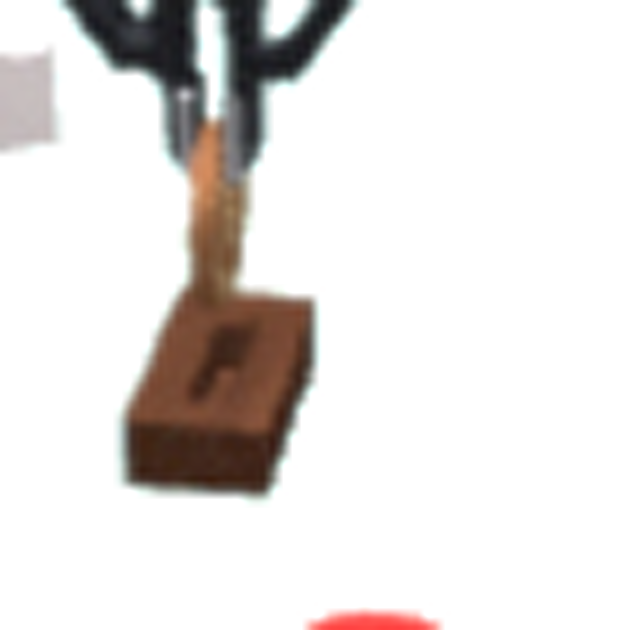

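View pics/s14c.png

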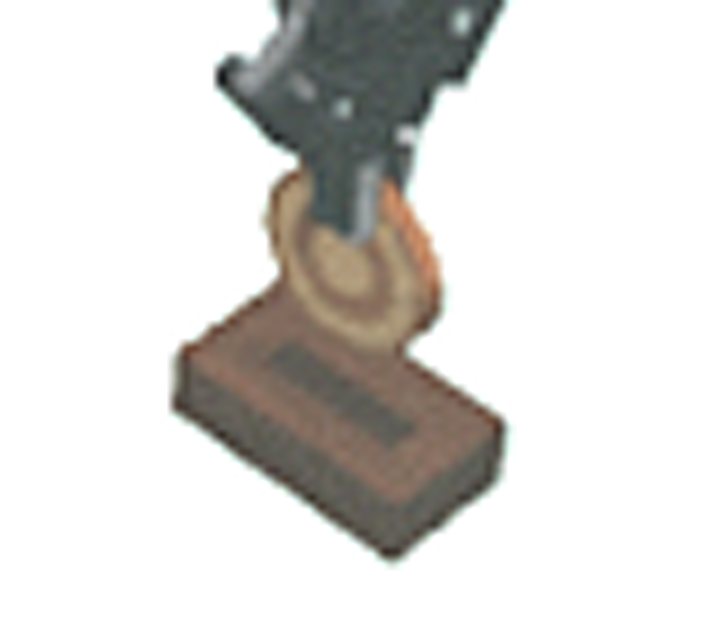

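Run:
```python
from go import *
A=dict(np.load("pics/d14.npz"));S_=dict(np.load("pics/s14.npz"))
from station import ctrl
o=ctrl.get_obs();M=R.from_rotvec(o["tool_rot"]).as_matrix();c=o["tool_pos"]+np.array([0,0,.004])
a=np.linspace(0,2*np.pi,48,endpoint=False)
P=np.vstack([c+np.array([M@[.035*np.cos(t),h,.035*np.sin(t)] for t in a]) for h in(-.005,.005)])
def stand(Bp): return np.array([[*wor(Bp,x,y),.03] for x,y in [(.028,.05),(.028,-.05),(-.028,-.05),(-.028,.05),(.0115,.033),(.0115,-.033),(-.0115,-.033),(-.0115,.033)]])
for k,Bp in (("a",B),("b",np.array([.5986,.1541,-.4797]))):
  crop(A,(270,150,340,220),6,f"d14{k}.png",np.vstack([P,stand(Bp)]),"side",1.8)
  crop(S_,(340,175,400,235),7,f"s14{k}.png",np.vstack([P,stand(Bp)]),"scene",2.5)
ims=[cv2.imread(f"pics/{x}14{k}.png") for k in"ab" for x in"ds"]
cv2.imwrite("pics/m14.png",np.vstack([np.hstack(ims[:2]),np.hstack(ims[2:])])[:, :].copy() if 0 else cv2.resize(np.vstack([np.hstack(ims[:2]),np.hstack(ims[2:])]),(800,800))[:600*2])
im=cv2.imread("pics/m14.png");cv2.imwrite("pics/m14a.png",im[:400]);cv2.imwrite("pics/m14b.png",im[400:])
```

```text
(no output)
```

View pics/m14a.png

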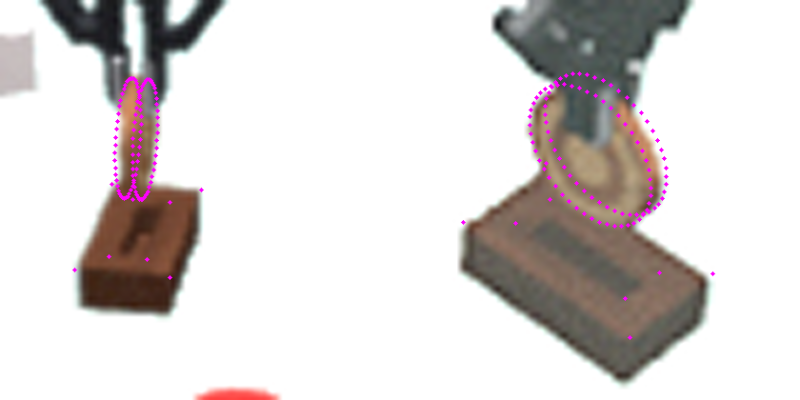

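View pics/m14b.png

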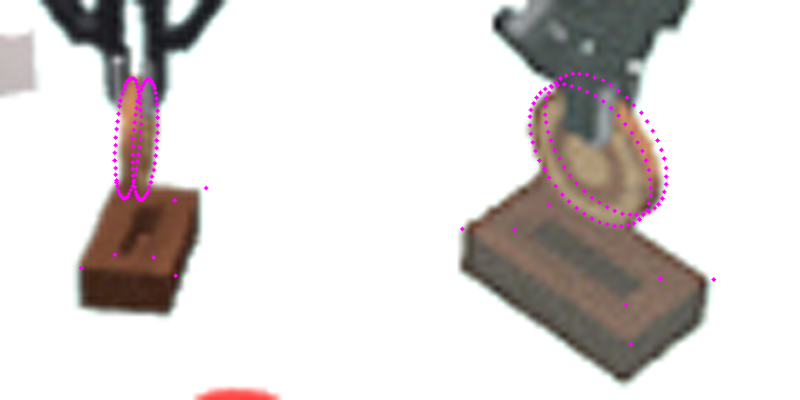

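The wrist view, which is the most precise, puts the slot centre 1.5 mm to the -y side of the disc plane. The far cameras are too coarse to contradict that. I'll correct by it and lower to the mouth.

```bash
python3 -m crank '[{"x":-0.01,"y":-0.025,"z":0,"roll":0},{"x":0,"y":0,"z":0.15,"roll":0},{"x":0,"y":0,"z":0.15,"roll":0},{"x":0,"y":0,"z":0.1,"roll":0},{"x":0,"y":0,"z":0,"roll":0},{"x":0,"y":0,"z":0,"roll":0}]'
python3 - <<'E'
from go import *
st()
d=grab("wrist","w15");crop(d,(240,100,400,260),4,"w15c.png",gain=3)
dd=grab("side","d15");crop(dd,(270,150,340,220),9,"d15c.png",gain=1.8)
dd=grab("scene","s15");crop(dd,(330,170,410,240),9,"s15c.png",gain=2.5)
E
```

```text
t: 19.0
tool_pos: [0.5935, 0.1537, 0.0619]
tool_rot: [2.691, 1.621, 0.0]
contact_force: [-0.2, 0.7, -0.2]
opening: 0.0086
t 19.0 pos [0.5935 0.1537 0.0619] yaw_y -0.4862 tilt [ 0.  0. -1.] tray [-0.1745  0.28  ] stand [-0.0014 -0.0001] F [-0.2  0.7 -0.2] op 0.0086
```

View pics/w15c.png

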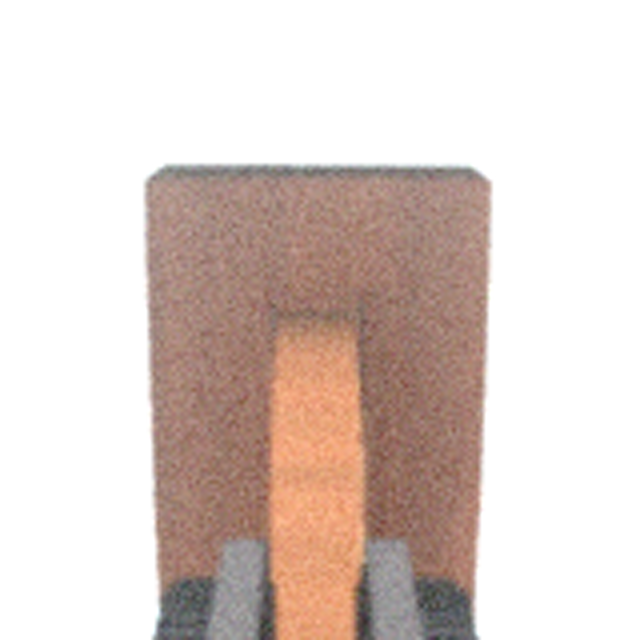

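View pics/d15c.png

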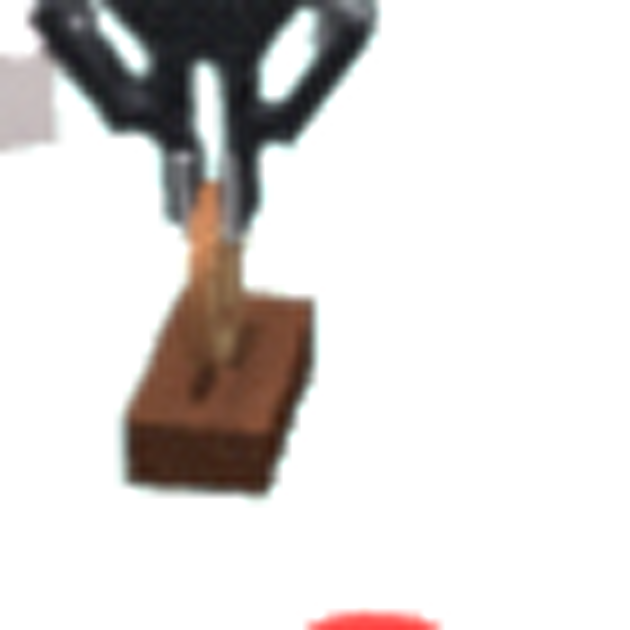

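View pics/s15c.png

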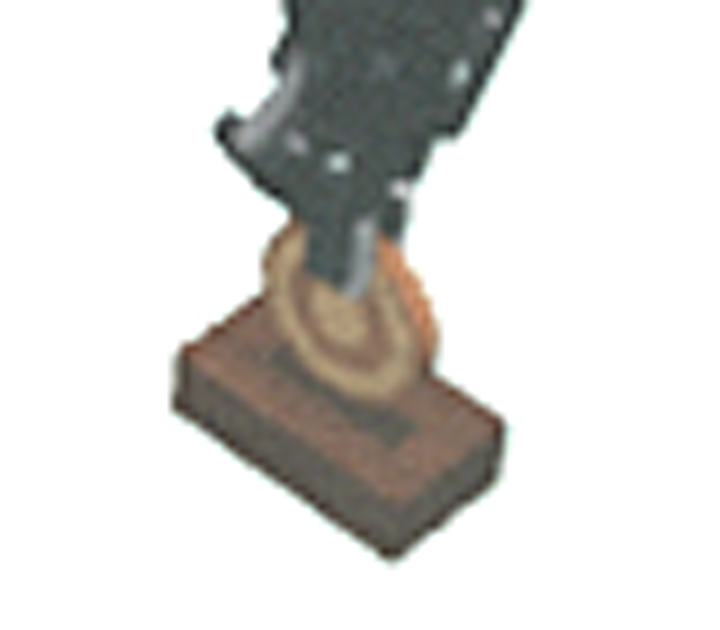

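```bash
python3 -m crank '[{"x":0,"y":0.006,"z":0.05,"roll":0},{"x":0,"y":0,"z":0.05,"roll":0},{"x":0,"y":0,"z":0.05,"roll":0},{"x":0,"y":0,"z":0,"roll":0}]'
python3 -m crank '[{"x":0,"y":0,"z":0.04,"roll":0},{"x":0,"y":0,"z":0.03,"roll":0},{"x":0,"y":0,"z":0,"roll":0}]'
python3 - <<'E'
from go import *
st()
dd=grab("side","d16");crop(dd,(270,150,340,220),9,"d16c.png",gain=1.8)
dd=grab("scene","s16");crop(dd,(330,170,410,240),9,"s16c.png",gain=2.5)
E
```

```text
t: 19.65
tool_pos: [0.5933, 0.1534, 0.0522]
tool_rot: [-2.691, -1.621, 0.001]
contact_force: [-0.0, -0.7, -0.2]
opening: 0.0089
t: 20.02
tool_pos: [0.5935, 0.1535, 0.0484]
tool_rot: [-2.691, -1.621, 0.001]
contact_force: [-0.6, -0.3, 0.2]
opening: 0.0085
t 20.02 pos [0.5935 0.1535 0.0484] yaw_y -0.4861 tilt [-0. -0. -1.] tray [-0.1744  0.2798] stand [-0.0013 -0.0003] F [-0.6 -0.3  0.2] op 0.0085
```

View pics/d16c.png

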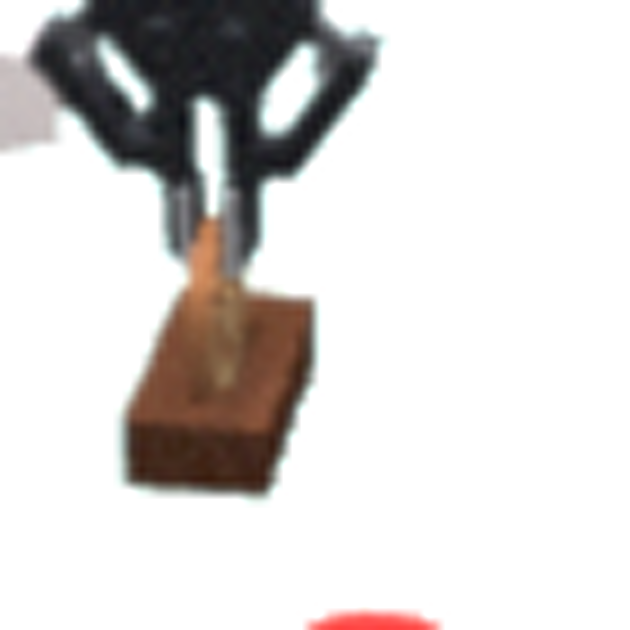

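View pics/s16c.png

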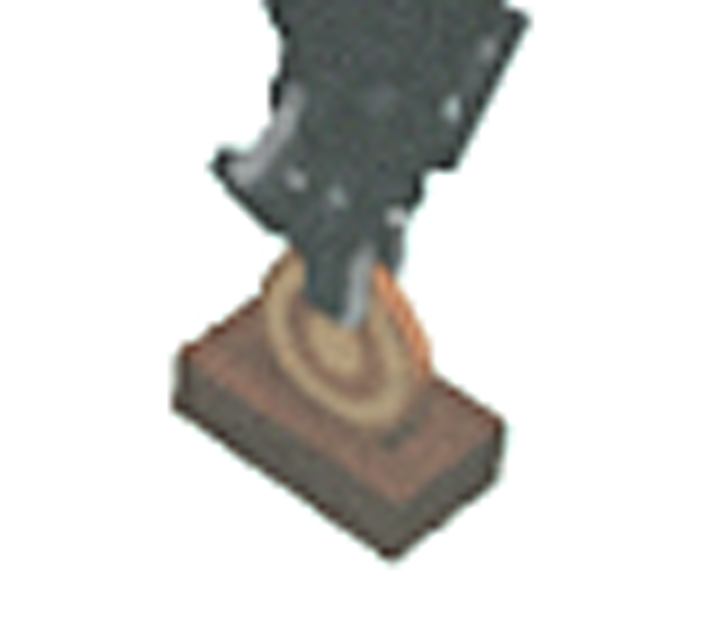

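```bash
python3 -m crank '[{"x":0,"y":0,"z":0.03,"roll":0},{"x":0,"y":0,"z":0.02,"roll":0},{"x":0,"y":0,"z":0,"roll":0},{"x":0,"y":0,"z":0,"roll":0}]'
```

```text
t: 20.62
tool_pos: [0.5936, 0.1534, 0.0456]
tool_rot: [2.691, 1.621, -0.0]
contact_force: [-1.0, -0.5, -0.1]
opening: 0.009
```

```bash
python3 -m crank '[{"x":0,"y":0,"z":0.02,"roll":0},{"x":0,"y":0,"z":0,"roll":0},{"x":0,"y":0,"z":0,"roll":0}]';python3 -m crank '[{"x":0,"y":0,"z":0.02,"roll":0},{"x":0,"y":0,"z":0,"roll":0},{"x":0,"y":0,"z":0,"roll":0}]'
```

```text
t: 21.0
tool_pos: [0.5939, 0.1535, 0.045]
tool_rot: [2.691, 1.621, 0.001]
contact_force: [-1.8, -1.8, 5.0]
opening: 0.0087
t: 21.38
tool_pos: [0.5942, 0.1534, 0.0447]
tool_rot: [2.69, 1.621, 0.001]
contact_force: [-3.6, -1.9, 8.7]
opening: 0.009
```

Contact came at TCP z=0.045, just where a seated disc (centre 19 mm above the mouth) was predicted. I'll ease the pressure and look before releasing.

```bash
python3 -m crank '[{"x":0,"y":0,"z":-0.015,"roll":0},{"x":0,"y":0,"z":0,"roll":0}]'
python3 - <<'E'
from go import *
st()
d=grab("wrist","w17");crop(d,(240,100,400,260),4,"w17c.png",gain=3)
dd=grab("side","d17");crop(dd,(270,150,340,220),9,"d17c.png",gain=1.8)
dd=grab("scene","s17");crop(dd,(330,170,410,240),9,"s17c.png",gain=2.5)
E
```

```text
t: 21.62
tool_pos: [0.594, 0.1534, 0.0448]
tool_rot: [2.69, 1.621, 0.001]
contact_force: [-2.1, -1.2, 6.6]
opening: 0.0092
t 21.62 pos [0.594  0.1534 0.0448] yaw_y -0.4862 tilt [ 0.001 -0.    -1.   ] tray [-0.1739  0.2799] stand [-0.0008 -0.0001] F [-2.1 -1.2  6.6] op 0.0092
```

View pics/w17c.png

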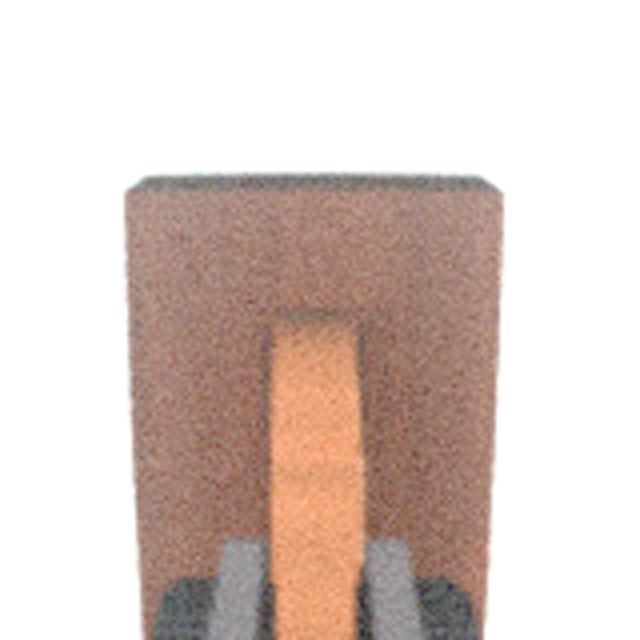

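View pics/s17c.png

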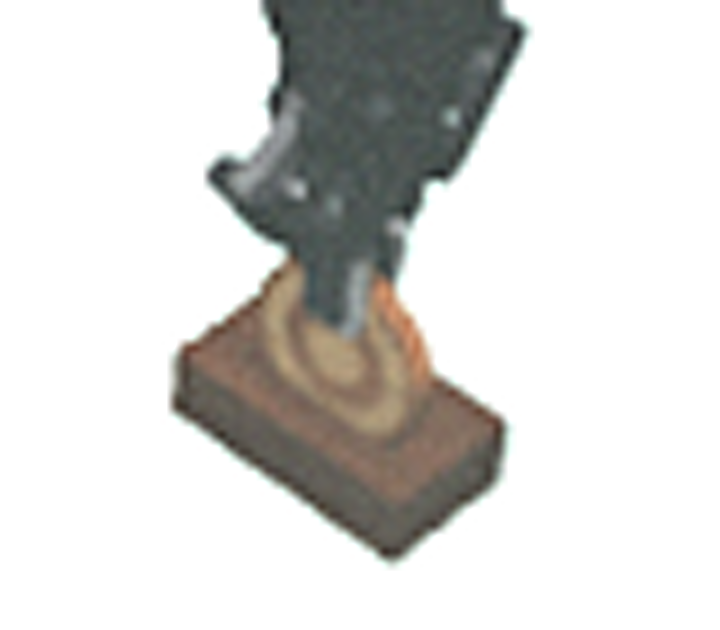

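The slice stands in the slot. Opening the fingers and going straight up.

```bash
python3 -m crank '[{"x":0,"y":0,"z":0,"roll":0},{"x":0,"y":0,"z":0,"roll":0},{"x":0,"y":0,"z":0,"roll":0},{"x":0,"y":0,"z":0,"roll":0}]' 0.7
python3 - <<'E'
from go import *
st()
d=grab("wrist","w18");crop(d,(240,100,400,260),4,"w18c.png",gain=3)
E
```

```text
t: 22.28
tool_pos: [0.5935, 0.1535, 0.0438]
tool_rot: [-2.691, -1.621, 0.0]
contact_force: [0.6, 0.2, -0.7]
opening: 0.0258
t 22.27 pos [0.5935 0.1535 0.0438] yaw_y -0.4862 tilt [-0.  0. -1.] tray [-0.1744  0.2798] stand [-0.0013 -0.0002] F [ 0.6  0.2 -0.7] op 0.0258
```

View pics/w18c.png

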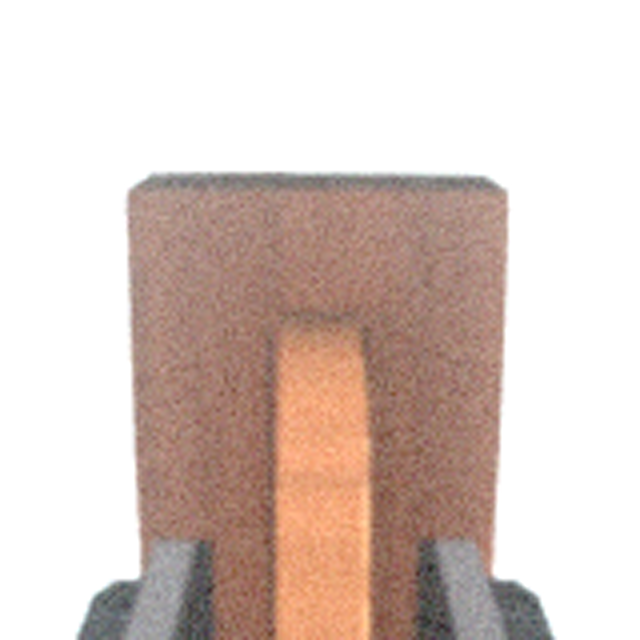

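The fingers are free on both sides and the slice stands still. Retreating upwards.

```bash
python3 -m crank '[{"x":0,"y":0,"z":-0.2,"roll":0},{"x":0,"y":0,"z":-0.4,"roll":0},{"x":0,"y":0,"z":-0.5,"roll":0},{"x":0,"y":0,"z":-0.6,"roll":0},{"x":0,"y":0,"z":-0.6,"roll":0},{"x":0,"y":0,"z":-0.4,"roll":0},{"x":0,"y":0,"z":0,"roll":0},{"x":0,"y":0,"z":0,"roll":0}]'
python3 - <<'E'
from go import *
st()
d=grab("wrist","w19");cv2.imwrite("pics/w19b.png",np.clip(d["img"][:,:,::-1].astype(float)*1.8,0,255).astype(np.uint8))
dd=grab("side","d19");crop(dd,(220,120,400,350),3,"d19c.png",gain=1.5);crop(dd,(270,150,340,220),6,"d19d.png",gain=1.8)
dd=grab("scene","s19");crop(dd,(180,140,510,270),2,"s19c.png",gain=1.8)
crop(dd,(330,170,410,240),9,"s19d.png",gain=2.5)
E
```

```text
t: 23.32
tool_pos: [0.5931, 0.1534, 0.2052]
tool_rot: [-2.69, -1.621, 0.002]
contact_force: [-0.0, -0.2, -0.7]
opening: 0.0258
t 23.32 pos [0.5931 0.1534 0.2052] yaw_y -0.4862 tilt [-0.001 -0.    -1.   ] tray [-0.1747  0.2796] stand [-0.0016 -0.0005] F [-0.  -0.2 -0.7] op 0.0258
```

View pics/w19b.png

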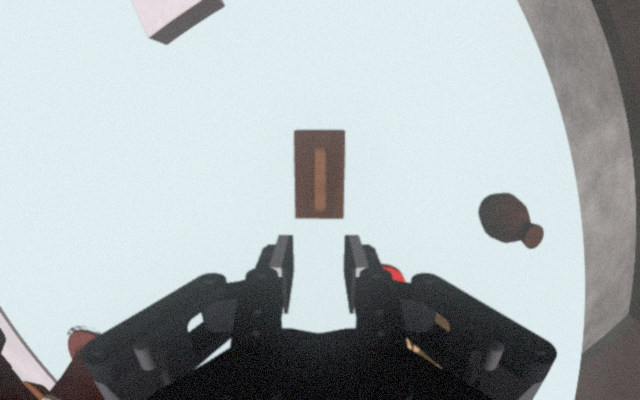

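View pics/d19d.png

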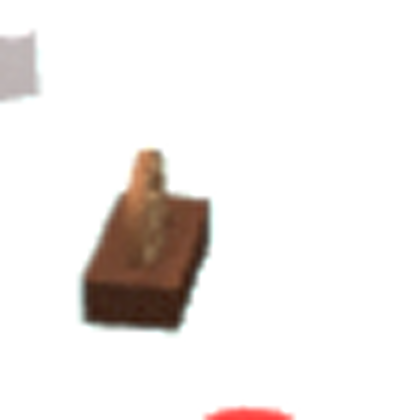

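View pics/s19c.png

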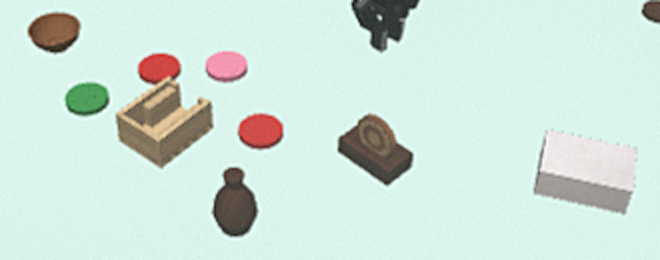

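View pics/s19d.png

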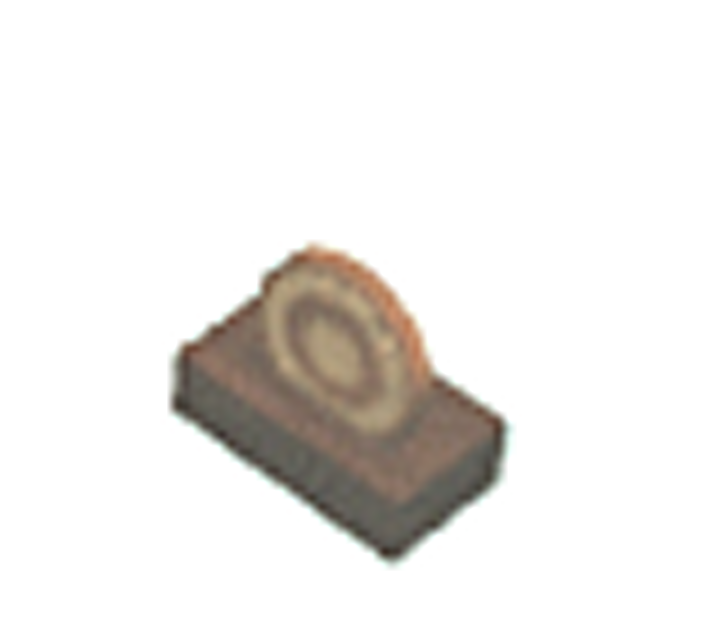

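The slice stands on edge in the slot: scene crop (335,345), and upright along the block in the wrist view at (319,178). The gripper is well clear, and the vase, bowl and carton sit where they were. I'll hand it in.

Run:
```python
from h import *
from station import ctrl
a=dict(np.load("pics/s1.npz"))["img"].astype(int);b=dict(np.load("pics/s19.npz"))["img"].astype(int)
for n,(x0,y0,x1,y1) in dict(vase=(283,222,312,262),bowl=(190,144,224,168),carton=(442,202,502,248)).items(): print(n,np.abs(a-b)[y0:y1,x0:x1].mean().round(2),np.abs(a-b)[262:290,283:312].mean().round(2))
print(ctrl.finish_job(),ctrl.get_obs()["t"])
```

```text
vase 2.23 2.64
bowl 2.26 2.64
carton 2.53 2.64
the job is handed in; nothing more can be done
the job is handed in; nothing more can be done
```

The wood slice now stands on edge in the slot of the display block, and I handed the job in at about 23.5 s of the 51 s allowed. I pushed it over the ledge ends until it tipped to about 72°, gripped it by the raised edge and lifted it out. I then lowered it into the slot until light contact (under 10 N), let go and went straight up.

**Last checks:**
- The scene, side and wrist views all show the slice upright in the slot, with the gripper about 0.1 m above it and touching nothing.
- The vase, bowl and carton areas differ from the start images only by camera noise, so none of them moved.

**What disagreed:**
- **Fingertips:** all three cameras showed the shut fingertips about 16 mm short of the TCP, not 11 mm ahead of it as stated. My first push therefore passed over the disc without moving it. I went 27 mm lower and pushed again.
- **Slot position:** the far cameras and the wrist camera differed by about 4 mm on where the slot was. I relied on the wrist view, and the disc went in with no side contact until it seated at the height predicted.

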